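Put the tools back on their shadow boards

ROBOT

A 6-joint arm with a two-finger parallel gripper is mounted at the origin on a cart in front of the work surface, level with it; the furniture and walls round the work are solid. World frame = base frame: x ahead of the robot, y to its left, z up, the work surface at z = 0. Lengths are in m, angles in rad, forces in N, time in s.
With the tool pointing down it reaches from about 0.375 to 0.825 m from the base axis. Payload 5.5 kg.
Tool frame: the origin (TCP) lies on the centre line of the jaws, within the pads' length; the fingertips stand 17 mm ahead of it and the grasp point (between the pads) lies 2 mm behind it; z points along the fingers, y is the line along which they close (so a half turn about z gives the same grasp; the last joint's range is limited). The gripper opens to 85 mm and grips with 20 to 120 N. Pads are 22 mm wide; open, the fingers measure 114 mm over their backs; the gripper's body (76 mm by 85 mm) begins 54 mm behind the grasp point. The pads swing forward as they close: fully open they stand 13 mm farther back than shut.
Start: joints at [-1.234, 0.314, -0.047, 1.21, 0, 1.571], TCP at [0.198, -0.566, 0.226] pointing down, gripper open.
Joint ranges: [-2.67, 2.67], [-0.69, 1.73], [-1.03, 1.25], [-2.08, 2.16], [-1.42, 1.45], [-3.14, 3.14]. Speed limits (rad/s): [2.39, 2.39, 3.01, 3.14, 3.14, 3.14].

INTERFACE

Orientations are given as a unit quaternion [w, x, y, z].
In Python, from plant import telemetry, imaging, sign_off gives the robot as it stands. The module is installed in compiled form; this text tells all that it offers.
- The arm moves only by the tool drive_tool, never from a script. Its argument "targets" is a list of rows, each a list of 4 numbers: the shift along the tool's x, y, z in cm, then the turn about the tool's z in rad. A call has 1 to 10 rows; each row is the pose to reach, as a shift and turn from the pose commanded when the call began, along the tool's axes at that moment; what a row does not reach only later rows make up. A row lasts 1/8 s, in which the tool goes at most 62.5 mm and 10.7 degrees, less where a joint would pass 70% of its speed; a pose out of reach is approached as far as the arm can. A call with a gripper value outside its range is refused whole. "claw" is the finger opening in cm, from 0 to 8.54, set as the call begins (left out, the last holds). The fingers move at their own pace and stop on an object; "newtons" is the grip in N (left out, the last holds). Time passes only in rows, so rows that repeat a pose let the fingers close. It gives the time, the measured TCP pose, the force, the opening and the grip force at its end, in the units of the state.
- telemetry.observe(): the state, without advancing time (a new reading comes with each control period).
- imaging.camera(name): name is "scene" or "top" or "wrist"; returns a dict with "image" (480x640x3 uint8, blue, green, red), "intrinsics" (3x3 intrinsics, pixels), "rvec" (rotation vector, rad) and "tvec" (3), from world to camera coordinates, as OpenCV has them. Camera axes: x right, y down, z forward; pixel columns grow to the right and rows downward; lengths in m; the calibration is good to about 2 mm. The wrist camera is an equidistant fisheye: a pixel r from the principal point sees the ray r / f radians off the axis. A picture is of the moment at which its call begins. There is no depth.
- sign_off(): hands the job in; it is judged then, once.
The state is a dict: "clock": time; "q": joint angles; "joint_vel": joint speeds; "joint_torque": joint torques, N m; "ee_pos": TCP position; "eef_rot": TCP orientation; "contact_force": force on the tool from outside, world axes, zero at the start; "torque": the same for the moment, N m; "width": finger opening in m; "gripper_force": force on a finger pad.
Only numpy, scipy, OpenCV 4.12 (cv2) and the standard library are available. Lean on these libraries where they do the work, as an engineer would, in place of code of your own. Each camera call takes 0.05 s, during which the arm holds its last target. There are 200 camera calls.

TASK

Tidy the bench: put the screwdriver, the pliers, the sharpening stone and the tape measure back, each on the grey shadow board that bears its own white silhouette. Each must lie squarely on its silhouette, pointing the same way as the silhouette does (the stone may lie either way round), with the tape measure standing upright as it does now; let go of everything and leave the adjustable wrench and the oil can where they are.

Things in the scene. Friction and masses are not known exactly. Their poses are not given: they have to be found in the camera images.
- driver_amber: Screwdriver with an amber handle, lying on the bench, 25 x 180 x 26 mm, 0.1 kg. Origin mid-length, at bench height; +y towards the handle end, z up. The handle, 22 mm wide (x), 2 to 27 mm above the bench, runs from y = +5 to +90 mm; the 6 mm thick blade to y = -90 mm. Centre of mass near y = +42 mm: grip the handle there, across x.
- combination_pliers: Closed combination pliers with red handles, lying flat, 44 (x) x 180 (y) x 16 mm, 0.24 kg. Origin mid-length, underside; z up. The handles lie side by side from y = -89 to +30 mm, together 44 mm wide; the steel head, 22 mm wide, from y = +30 to +90 mm. Balances near y = 0: grip across both handles there, along x.
- oil_stone: Two-tone sharpening stone (sand-coloured top, grey below), a plain block 50 (x) x 160 (y) x 25 (z) mm lying flat, about 0.55 kg. Origin at the centre of its underside, y along its length, z up; grip across x. Either way round is alike.
- tape_measure: Yellow tape measure standing upright, 36 (x) x 84 (y) x 65 mm high, 0.24 kg. Origin at the middle of the overall length, underside; z up. The case is 34 mm thick (x = -16 to +18 mm), from y = -28 to +41 mm; a small hook sticks out at the bottom to y = -42 mm. Grip across the flanks (x) near y = +6 mm.
- driver_board: Fixed flat grey shadow board, 66 x 205 mm, 4 mm thick (top at z = 4 mm), with the white life-size silhouette of the screwdriver (handle towards +y). Axes: z up; a tool in place has its axes along the board's. Origin on the underside, off the middle: the centre of board and silhouette, where the tool's origin belongs, is at (0, -35, 0) mm of this frame.
- pliers_board: Fixed flat grey shadow board, 76 x 207 mm, 4 mm thick (top at z = 4 mm), with the white life-size silhouette of the pliers (handles towards -y, head towards +y). Axes: z up; a tool in place has its axes along the board's. Origin on the underside, off the middle: the centre of board and silhouette, where the tool's origin belongs, is at (0, +35, 0) mm of this frame.
- stone_board: Fixed flat grey shadow board, 80 x 186 mm, 4 mm thick (top at z = 4 mm), with the white life-size silhouette of the sharpening stone, a plain rectangle; either way round is right. Axes: z up; a tool in place has its axes along the board's. Origin on the underside, off the middle: the centre of board and silhouette, where the tool's origin belongs, is at (0, -35, 0) mm of this frame.
- tape_board: Fixed flat grey shadow board, 70 x 116 mm, 4 mm thick (top at z = 4 mm), with the white life-size silhouette of the tape measure seen from above (short, rounded, narrow hook towards -y). Axes: z up; a tool in place has its axes along the board's. Origin on the underside, off the middle: the centre of board and silhouette, where the tool's origin belongs, is at (0, -35, 0) mm of this frame.
- adjustable_wrench: Bystander: steel adjustable wrench lying flat near the bench's front edge, 51 x 200 (y) x 12 mm, origin at the centre of its underside. Leave it alone.
- oil_can: Bystander: small red pump oiler standing near the bench's front edge, 66 x 89 x 151 mm with its thin spout, origin at its underside. Leave it alone.
Mind the look-alikes: they are no part of the job. There is more than one size of the combination_pliers; the job needs the larger.

How it is judged:
By the outcome, as a careful person would: the job done as asked, in the order asked, and still so for the second after the job is handed in, with the robot touching nothing.
It also fails if it takes over 120 s, if anything falls off the work surface, if the arm or the gripper's body presses on something with over 40 N, if the wrist force passes 120 N, or if a joint passes its speed limit or range.

## Working session

There is one attempt and no reset: what is moved stays moved. The work goes in short steps, Python scripts to look and compute and a tool call to move; the robot and the scene stay as the last step left them, time stands still between calls to the robot, and variables do not carry over. Pictures are saved under pics/ and viewed, at most 14 in all, crops included, and the job is handed in when it is done.

Besides the shell and the picture viewer there is one more tool, called after "Emit:" as name([rows], argument=value, ...), one row to a line, values as JSON. drive_tool: Moves the arm, as the interface text tells. Its arguments: {"type":"object","properties":{"targets":{"type":"array","items":{"type":"array","items":{"type":"number"}}},"claw":{"type":"number"},"newtons":{"type":"number"}},"required":["targets"]}

```bash
mkdir -p pics; cat > h.py <<'E'
import numpy as np, cv2
from plant import telemetry, imaging, sign_off
def shot(name,fn=None):
    d=imaging.camera(name)
    if fn: cv2.imwrite('pics/'+fn,d['image'])
    return d
def rays(d,uv,fish=False):
    K=np.array(d['intrinsics'],float);R=cv2.Rodrigues(np.array(d['rvec'],float))[0];t=np.array(d['tvec'],float).ravel()
    uv=np.asarray(uv,float).reshape(-1,2)
    x=(uv-K[[0,1],[2,2]])/K[[0,1],[0,1]]
    if fish:
        r=np.linalg.norm(x,axis=1,keepdims=True)+1e-12
        v=np.hstack([x/r*np.sin(r),np.cos(r)])
    else: v=np.hstack([x,np.ones((len(x),1))])
    return -R.T@t, v@R
def onplane(d,uv,z,fish=False):
    c,v=rays(d,uv,fish); return (c+v*((z-c[2])/v[:,2])[:,None])[:,:2]
E
python3 - <<'E'
from h import *
import pickle
for n in('top','scene','wrist'):
    d=shot(n,n+'0.png'); pickle.dump(d,open(n+'0.pkl','wb'))
    print(n,np.round(rays(d,[[320,240]])[0],3),d['intrinsics'])
s=telemetry.observe();print(s)
E
```

```text
top [0.259 0.008 1.613] [[618.19960533   0.         313.00321081]
 [  0.         618.19960533 244.61682853]
 [  0.           0.           1.        ]]
scene [0.089 0.83  1.163] [[556.87327558   0.         321.64340179]
 [  0.         556.87327558 242.85438345]
 [  0.           0.           1.        ]]
wrist [ 0.275 -0.539  0.374] [[371.64829954   0.         320.96855671]
 [  0.         371.64829954 235.37191941]
 [  0.           0.           1.        ]]
{'clock': 0.15, 'q': array([-1.23401398e+00,  3.14063199e-01, -4.78272764e-02,  1.21017590e+00,
       -7.48580414e-06,  1.57075692e+00]), 'joint_vel': array([ 0.00122621, -0.00284248,  0.00118693,  0.00022904,  0.00026807,
        0.00034144]), 'joint_torque': array([-1.84729479e-04, -5.40043616e+01,  3.40060437e+01,  1.32110642e-02,
        1.04411592e-05,  2.04427084e-05]), 'ee_pos': array([ 0.19812711, -0.56588993,  0.22504255]), 'eef_rot': array([-6.25419197e-04,  9.85852175e-01,  1.67615890e-01, -1.10105825e-04]), 'contact_force': array([ 0.01775759, -0.07301404, -0.08548431]), 'torque': array([-0.02115201, -0.01019801,  0.00262602]), 'gripper_force': 0.0, 'width': 0.08551425524167065}
```

View pics/top0.png

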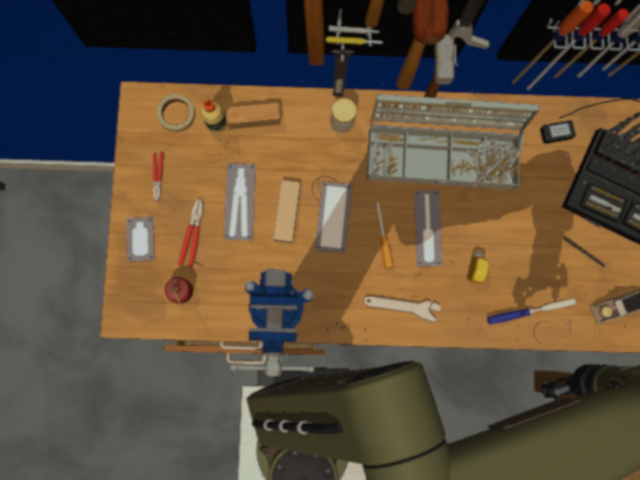

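View pics/scene0.png

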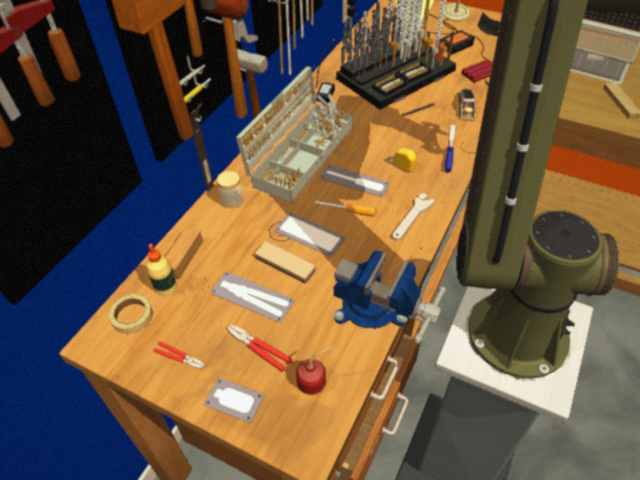

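The top view shows two pairs of red pliers: a small one at (157,175) and a larger one at (190,232). The larger matches the 180 mm tool, which I'll check by its length. The amber driver is at (385,237); the blue one at (530,310) is a look-alike. The sand-coloured stone is at (287,210), and the brown block at (254,113) is not it. The tape is at (479,266). The boards are driver (428,229), pliers (240,202), stone (333,216) and tape (140,239).

```bash
cat > m.py <<'E'
from h import *
import pickle
d=pickle.load(open('top0.pkl','rb'));im=d['image'];hsv=cv2.cvtColor(im,cv2.COLOR_BGR2HSV)
for p in [(157,175),(190,250),(388,255),(287,210),(479,270),(428,245),(419,200),(140,240),(130,250),(335,200),(335,240),(238,190),(229,180),(254,113),(200,300)]:
    print(p,hsv[p[1],p[0]],end=' ')
print()
def rep(name,box,lo,hi,z):
    x0,y0,x1,y1=box;m=np.zeros(im.shape[:2],np.uint8)
    m[y0:y1,x0:x1]=cv2.inRange(hsv[y0:y1,x0:x1],lo,hi)
    cs=cv2.findContours(m,cv2.RETR_EXTERNAL,cv2.CHAIN_APPROX_NONE)[0]
    if not cs: print(name,'none');return
    c=max(cs,key=cv2.contourArea)
    P=onplane(d,c.reshape(-1,2),z).astype(np.float32)*1000
    r=cv2.minAreaRect(P);print(name,np.round(r[0],1),np.round(r[1],1),round(r[2],1),len(c),np.round(P.mean(0),0))
rep('pl_small',(145,145,172,205),(0,120,80),(12,255,255),.008)
rep('pl_small2',(145,145,172,205),(168,120,80),(180,255,255),.008)
rep('pl_big',(172,192,210,270),(0,170,90),(6,255,255),.008)
rep('pl_big2',(172,192,210,270),(168,120,80),(180,255,255),.008)
rep('amber',(370,195,400,275),(8,200,150),(22,255,255),.014)
rep('stone',(270,172,305,248),(10,20,120),(28,130,255),.025)
rep('tape',(465,245,495,290),(22,140,80),(34,255,255),.06)
for n,b in dict(driver=(410,185,446,272),pliers=(218,158,262,246),stone=(312,176,356,258),tape=(120,210,160,268)).items():
    rep('bd_'+n,b,(0,0,40),(180,75,255),.004); rep('  bd_'+n,b,(100,0,40),(180,255,255),.004)
    rep('  sil_'+n,b,(0,0,165),(180,60,255),.004)
o=cv2.resize(im[140:280,115:255],(560,560),interpolation=3);o2=cv2.resize(im[140:300,370:500],(455,560),interpolation=3)
cv2.imwrite('pics/c1.png',np.hstack([o,o2])[:,:1015]) if 0 else cv2.imwrite('pics/c1.png',cv2.resize(im[150:290,115:255],(600,600),interpolation=3))
cv2.imwrite('pics/c2.png',cv2.resize(im[170:290,270:500],(800,417),interpolation=3))
E
python3 m.py
```

```text
(157, 175) [  4 188 149] (190, 250) [  8 169 161] (388, 255) [ 18 184 188] (287, 210) [ 17 104 186] (479, 270) [ 25 178 189] (428, 245) [ 71  10 199] (419, 200) [ 9 29 87] (140, 240) [107  20 207] (130, 250) [ 13  28 127] (335, 200) [ 52  14 200] (335, 240) [ 16  51 165] (238, 190) [ 81   9 199] (229, 180) [  9  32 129] (254, 113) [ 15 155 171] (200, 300) [ 16 156 155] 
pl_small [716.4 411.4] [80.2 29.4] 4.0 86 [721. 413.]
pl_small2 none
pl_big [505.6 312.7] [ 36.2 105.7] 79.7 163 [506. 314.]
pl_big2 none
amber [ 467.2 -200.9] [9.4 2.9] 34.5 7 [ 467. -201.]
stone [604.3  62.2] [ 52.1 164.8] 84.5 153 [605.  62.]
tape [ 456.8 -438. ] [29.3 54.7] 75.4 54 [ 458. -437.]
bd_driver [ 574. -313.] [199.9  63.9] 1.8 192 [ 573. -313.]
  bd_driver [ 498. -318.] [2.6 5.3] 89.9 5 [ 498. -318.]
  sil_driver [ 527.5 -315.4] [23.9 85.8] 89.9 70 [ 525. -315.]
bd_pliers [630.1 188.8] [204.9  73.5] 0.5 200 [629. 189.]
  bd_pliers [666.9 195.8] [2.8 2.7] 2.8 4 [667. 196.]
  sil_pliers [629.3 192.5] [182.9  42.2] 2.6 222 [614. 189.]
bd_stone [596.6 -61.5] [ 78.3 184.3] 85.5 187 [596. -62.]
  bd_stone none
  sil_stone [624.4 -62.4] [ 50.5 108.5] 85.3 95 [632. -55.]
bd_tape [520.7 444.7] [114.3  68. ] 4.4 131 [520. 445.]
  bd_tape [518.1 445.9] [13.4  7.8] 4.2 11 [518. 446.]
  sil_tape [522.1 446.2] [86.  39.3] 4.1 78 [519. 445.]
```

View pics/c1.png

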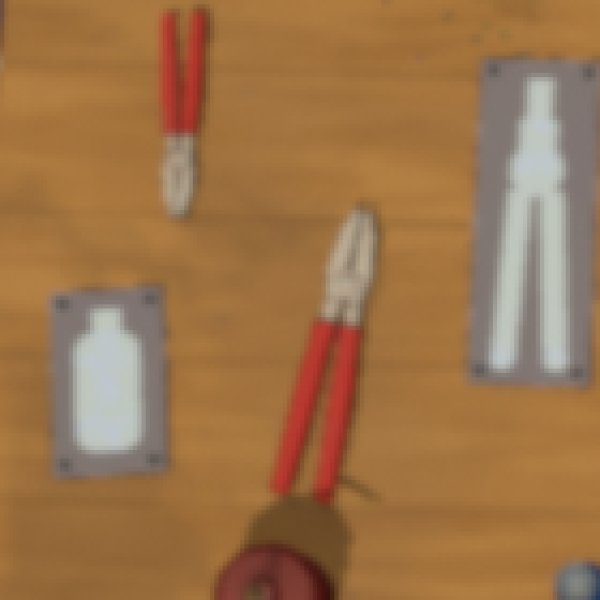

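View pics/c2.png

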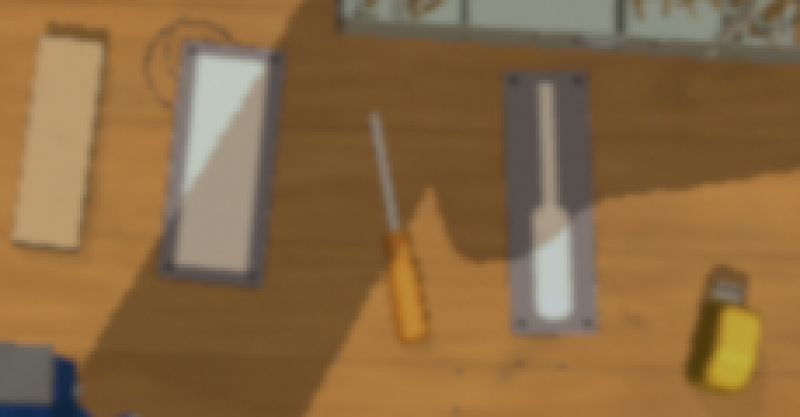

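The crops show the larger pliers at about 180 mm, against about 124 mm for the small pair, so the larger pair is the one to move. Everything already points roughly the same way as its silhouette. I'll move over the driver and its board to measure them with the wrist camera.

Emit:
drive_tool([
  [35.8,-19.9,0,0.337],
  [35.8,-19.9,0,0.337],
  [35.8,-19.9,0,0.337],
  [35.8,-19.9,0,0.337],
  [35.8,-19.9,0,0.337],
  [35.8,-19.9,0,0.337],
  [35.8,-19.9,0,0.337],
  [35.8,-19.9,0,0.337],
  [35.8,-19.9,0,0.337],
  [35.8,-19.9,0,0.337],
], claw=8.5)

```text
clock: 1.4
ee_pos: [0.4696, -0.261, 0.2256]
eef_rot: [0.0, 1.0, -0.001, -0.0]
contact_force: [1.3, -0.2, 0.4]
width: 0.0851
gripper_force: 0.0
```

```bash
cat >> h.py <<'E'
def state():
    s=telemetry.observe();w,x,y,z=s['eef_rot']
    yaw=np.arctan2(2*(x*y+w*z),1-2*(y*y+z*z))
    print('t',round(s['clock'],2),'pos',np.round(s['ee_pos']*1000,1),'yaw',round(yaw,4),'w',round(s['width']*1000,1),'gf',round(s['gripper_force'],1),'F',np.round(s['contact_force'],1))
    return s['ee_pos'],yaw
def delta(P,yaw1):
    """cm shift in tool axes and turn to reach world P, yaw"""
    p,y=state();d=np.array(P)-p
    c,s=np.cos(y),np.sin(y)
    print('move',np.round(100*np.array([d[0]*c+d[1]*s,d[0]*s-d[1]*c,-d[2]]),2),'turn',round(y-yaw1,3))
def rect(d,box,lo,hi,z,fish=True,name='',ret=False):
    im=d['image'];hsv=cv2.cvtColor(im,cv2.COLOR_BGR2HSV)
    x0,y0,x1,y1=box;m=np.zeros(im.shape[:2],np.uint8)
    m[y0:y1,x0:x1]=cv2.inRange(hsv[y0:y1,x0:x1],lo,hi)
    cs=cv2.findContours(m,cv2.RETR_EXTERNAL,cv2.CHAIN_APPROX_NONE)[0]
    if not cs: print(name,'none');return
    c=max(cs,key=cv2.contourArea)
    P=onplane(d,c.reshape(-1,2),z,fish).astype(np.float32)*1000
    (cx,cy),(w,h),a=cv2.minAreaRect(P)
    if w<h: w,h,a=h,w,a+90
    a=(a+90)%180-90
    print(name,'c',round(cx,1),round(cy,1),'LxW',round(w,1),round(h,1),'ang',round(a,2),'yaw',round(np.radians(a),4))
    return P
E
python3 - <<'E'
from h import *
import pickle
state()
d=shot('wrist','w1.png');pickle.dump(d,open('w1.pkl','wb'))
E
```

```text
t 1.4 pos [ 469.6 -261.   225.6] yaw -0.0018 w 85.1 gf 0.0 F [ 1.3 -0.2  0.4]
```

View pics/w1.png

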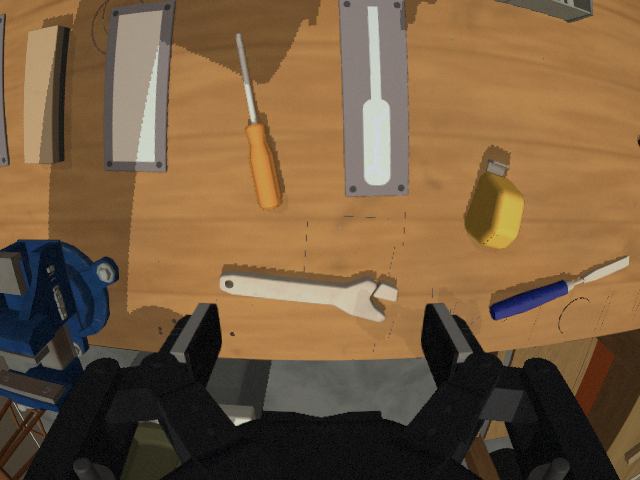

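The wrist view shows the amber driver running from its tip at (239,35) to its handle end at (268,207). Its board silhouette runs from (374,6) to (377,185). I'll measure both.

```bash
cat > m1.py <<'E'
from h import *
import pickle
d=pickle.load(open('w1.pkl','rb'))
rect(d,(215,20,300,220),(8,150,120),(22,255,255),.0145,name='amber')
A=onplane(d,[[239,35],[268,207]],.01,True)*1000;print('tip,end',A.round(1))
rect(d,(335,1,412,200),(0,0,40),(180,75,255),.004,name='bd')
P=rect(d,(347,1,404,192),(0,0,175),(180,60,255),.004,name='sil')
hs=cv2.cvtColor(d['image'],cv2.COLOR_BGR2HSV)
for p in[(374,60),(376,150),(355,100),(245,75),(262,170),(300,170)]:print(p,hs[p[1],p[0]],end='')
rect(d,(360,98,395,190),(0,0,175),(180,60,255),.004,name='silhandle')
E
python3 m1.py
```

```text
amber c 495.3 -199.9 LxW 99.7 36.4 ang 14.12 yaw 0.2465
tip,end [[ 634.9 -181.3]
 [ 460.2 -206.9]]
bd c 571.5 -314.2 LxW 201.0 65.5 ang 2.07 yaw 0.0361
sil c 573.9 -314.2 LxW 182.7 26.9 ang 2.37 yaw 0.0413
(374, 60) [ 54  12 207](376, 150) [ 86   9 215](355, 100) [  8  29 134](245, 75) [ 18  37 167](262, 170) [ 18 165 201](300, 170) [ 15 148 171]silhandle c 526.2 -316.2 LxW 87.3 26.9 ang 2.37 yaw 0.0413
```

```bash
cat > m2.py <<'E'
from h import *
import pickle
d=pickle.load(open('w1.pkl','rb'));im=d['image']
lab=cv2.cvtColor(im,cv2.COLOR_BGR2LAB).astype(int)
for r in(135,150,165,180,195): print(r,[(c,*lab[r,c,[0,2]]) for c in range(242,288,3)])
E
python3 m2.py
```

```text
135 [(242, np.int64(141), np.int64(162)), (245, np.int64(138), np.int64(164)), (248, np.int64(143), np.int64(175)), (251, np.int64(160), np.int64(175)), (254, np.int64(165), np.int64(174)), (257, np.int64(163), np.int64(174)), (260, np.int64(153), np.int64(174)), (263, np.int64(121), np.int64(168)), (266, np.int64(82), np.int64(154)), (269, np.int64(97), np.int64(153)), (272, np.int64(146), np.int64(164)), (275, np.int64(143), np.int64(164)), (278, np.int64(143), np.int64(163)), (281, np.int64(145), np.int64(163)), (284, np.int64(146), np.int64(164)), (287, np.int64(142), np.int64(163))]
150 [(242, np.int64(142), np.int64(163)), (245, np.int64(141), np.int64(163)), (248, np.int64(142), np.int64(163)), (251, np.int64(143), np.int64(174)), (254, np.int64(161), np.int64(175)), (257, np.int64(164), np.int64(175)), (260, np.int64(161), np.int64(175)), (263, np.int64(150), np.int64(173)), (266, np.int64(115), np.int64(166)), (269, np.int64(119), np.int64(168)), (272, np.int64(81), np.int64(150)), (275, np.int64(113), np.int64(156)), (278, np.int64(141), np.int64(163)), (281, np.int64(140),
[... 1176 characters left out ...]
 np.int64(89), np.int64(153)), (284, np.int64(146), np.int64(164)), (287, np.int64(147), np.int64(164))]
195 [(242, np.int64(142), np.int64(164)), (245, np.int64(143), np.int64(163)), (248, np.int64(142), np.int64(163)), (251, np.int64(137), np.int64(164)), (254, np.int64(141), np.int64(163)), (257, np.int64(130), np.int64(171)), (260, np.int64(158), np.int64(175)), (263, np.int64(164), np.int64(175)), (266, np.int64(163), np.int64(175)), (269, np.int64(165), np.int64(174)), (272, np.int64(157), np.int64(174)), (275, np.int64(140), np.int64(173)), (278, np.int64(114), np.int64(167)), (281, np.int64(83), np.int64(154)), (284, np.int64(135), np.int64(162)), (287, np.int64(135), np.int64(162))]
```

```bash
cat >> h.py <<'E'
def labrect(d,box,ch,lo,hi,z,fish=True,name=''):
    lab=cv2.cvtColor(d['image'],cv2.COLOR_BGR2LAB)
    x0,y0,x1,y1=box;m=np.zeros(lab.shape[:2],np.uint8)
    m[y0:y1,x0:x1]=cv2.inRange(lab[y0:y1,x0:x1,ch],lo,hi)
    cs=cv2.findContours(m,cv2.RETR_EXTERNAL,cv2.CHAIN_APPROX_NONE)[0]
    c=max(cs,key=cv2.contourArea)
    P=onplane(d,c.reshape(-1,2),z,fish).astype(np.float32)*1000
    (cx,cy),(w,h),a=cv2.minAreaRect(P)
    if w<h: w,h,a=h,w,a+90
    a=(a+90)%180-90
    v=cv2.fitLine(P,cv2.DIST_L2,0,.01,.01).ravel()
    print(name,'c',round(cx,1),round(cy,1),'LxW',round(w,1),round(h,1),'yaw',round(np.radians(a),4),'line',np.arctan(v[1]/v[0]).round(4))
    return P
E
python3 - <<'E'
from h import *
import pickle
d=pickle.load(open('w1.pkl','rb'))
labrect(d,(215,20,300,220),2,167,255,.0145,name='amber')
print(onplane(d,[[255.5,135],[261.7,165],[267.8,195],[239,35]],.0145,True)*1000)
delta([.507,-.199,.14],.145)
E
```

```text
amber c 501.5 -202.7 LxW 86.1 24.1 yaw 0.1693 line 0.2237
[[ 533.61364963 -197.48349771]
 [ 503.88856332 -202.75792801]
 [ 473.62833274 -207.82344665]
 [ 633.83971425 -182.30166962]]
t 1.45 pos [ 469.6 -261.1  225.7] yaw -0.002 w 85.3 gf 0.0 F [-0.2 -0.1  0.6]
move [ 3.72 -6.22  8.57] turn -0.147
```

Emit:
drive_tool([
  [3.73,-5.94,5,-0.162],
  [3.73,-5.94,10,-0.162],
  [3.73,-5.94,14,-0.162],
  [3.73,-5.94,17,-0.162],
  [3.73,-5.94,18.5,-0.162],
  [3.73,-5.94,19.5,-0.162],
  [3.73,-5.94,20.3,-0.162],
  [3.73,-5.94,20.3,-0.162],
], claw=6)

```text
clock: 2.45
ee_pos: [0.5079, -0.201, 0.0229]
eef_rot: [0.0, 0.997, 0.081, 0.0]
contact_force: [-0.5, -0.0, 0.3]
width: 0.0601
gripper_force: 0.0
```

Emit:
drive_tool([
  [0,0,0,0],
  [0,0,0,0],
  [0,0,0,0],
  [0,0,0,0],
  [0,0,0,0],
  [0,0,0,0],
], claw=0, newtons=40)

```text
clock: 3.2
ee_pos: [0.5077, -0.2007, 0.0227]
eef_rot: [-0.0, 0.997, 0.081, -0.0]
contact_force: [0.2, -0.5, 0.6]
width: -0.0002
gripper_force: 0.0
```

Emit:
drive_tool([
  [0,0,-2,0],
  [0,0,-5,0],
  [0,0,-8,0],
  [0,0,-8,0],
])

```text
clock: 3.7
ee_pos: [0.5096, -0.2015, 0.1051]
eef_rot: [0.001, 0.997, 0.081, 0.002]
contact_force: [-0.2, -0.1, 0.4]
width: -0.0001
gripper_force: 0.0
```

```bash
python3 - <<'E'
from h import *
import pickle
state()
d=shot('wrist','w2.png');pickle.dump(d,open('w2.pkl','wb'))
E
```

```text
t 3.7 pos [ 509.6 -201.5  105.1] yaw 0.1618 w -0.1 gf 0.0 F [-0.2 -0.1  0.4]
```

View pics/w2.png

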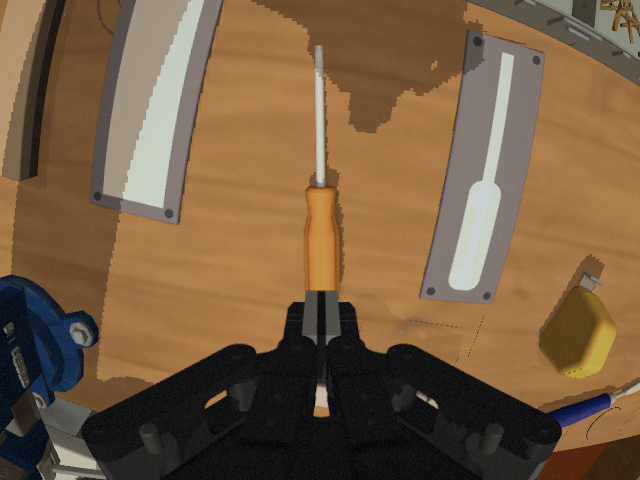

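The fingers closed on nothing. They passed over the round handle, because the pads sit farther back when part open. The driver still lies on the centre line, at column 320. I'll go lower with a smaller opening and watch the force.

Emit:
drive_tool([
  [-0.2,0,2,0],
  [-0.2,0,4,0],
  [-0.2,0,6,0],
  [-0.2,0,7.5,0],
  [-0.2,0,8.2,0],
  [-0.2,0,8.5,0],
  [-0.2,0,8.7,0],
  [-0.2,0,8.7,0],
], claw=3.8)

```text
clock: 4.75
ee_pos: [0.5061, -0.2012, 0.0161]
eef_rot: [0.0, 0.997, 0.081, 0.0]
contact_force: [0.9, -0.4, 0.1]
width: 0.0379
gripper_force: 0.0
```

Emit:
drive_tool([
  [0,0,0.2,0],
  [0,0,0.3,0],
  [0,0,0.3,0],
])

```text
clock: 5.12
ee_pos: [0.5057, -0.2011, 0.0127]
eef_rot: [-0.0, 0.997, 0.081, -0.0]
contact_force: [-0.2, 0.8, 1.2]
width: 0.0383
gripper_force: 0.0
```

Emit:
drive_tool([
  [0,0,0.1,0],
  [0,0,0.2,0],
  [0,0,0.2,0],
])

```text
clock: 5.5
ee_pos: [0.5056, -0.2011, 0.0106]
eef_rot: [-0.0, 0.997, 0.081, -0.0]
contact_force: [-0.3, -0.3, 0.0]
width: 0.038
gripper_force: 0.0
```

Emit:
drive_tool([
  [0,0,0,0],
  [0,0,0,0],
  [0,0,0,0],
  [0,0,0,0],
  [0,0,0,0],
], claw=0, newtons=40)

```text
clock: 6.12
ee_pos: [0.506, -0.2012, 0.0109]
eef_rot: [0.0, 0.997, 0.081, 0.0]
contact_force: [-0.8, -1.0, 4.7]
width: 0.0204
gripper_force: 39.6
```

Emit:
drive_tool([
  [0,0,-1,0],
  [0,0,-3,0],
  [0,0,-6,0],
  [0,0,-9,0],
  [0,0,-9,0],
])

```text
clock: 6.75
ee_pos: [0.5075, -0.2017, 0.1032]
eef_rot: [0.001, 0.997, 0.081, 0.002]
contact_force: [0.2, -0.3, -1.3]
width: 0.0204
gripper_force: 39.3
```

```bash
python3 - <<'E'
from h import *
import pickle
d=pickle.load(open('w2.pkl','rb'))
rect(d,(415,25,550,310),(0,0,40),(180,75,255),.004,name='bd')
rect(d,(430,45,530,298),(0,0,175),(180,60,255),.004,name='sil')
rect(d,(440,180,505,298),(0,0,175),(180,60,255),.004,name='silh')
p,y=state()
d=shot('wrist','w3.png');pickle.dump(d,open('w3.pkl','wb'))
for z in(.09,.1): labrect(d,(280,20,360,300),2,167,255,z,name='amber')
E
```

```text
bd c 573.2 -313.8 LxW 204.1 66.1 ang 2.14 yaw 0.0374
sil c 573.6 -314.8 LxW 183.2 27.1 ang 2.06 yaw 0.036
silh c 526.4 -316.5 LxW 88.9 27.1 ang 2.06 yaw 0.036
t 6.75 pos [ 507.5 -201.7  103.2] yaw 0.1618 w 20.4 gf 39.3 F [ 0.2 -0.3 -1.3]
amber c 518.0 -203.6 LxW 30.2 17.0 yaw 0.1596 line -0.0893
amber c 522.3 -202.7 LxW 28.4 16.0 yaw 0.1596 line -0.0893
```

View pics/w3.png

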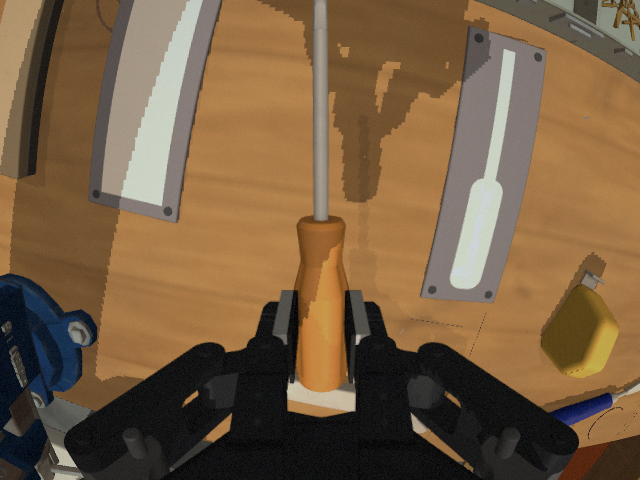

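```bash
python3 - <<'E'
from h import *
import pickle
d=pickle.load(open('w3.pkl','rb'))
p,y=state();u=np.array([np.cos(y),np.sin(y)]);n=np.array([-u[1],u[0]])
for px,z in[((321,218),.107),((322,388),.100),((321,2),.107)]:
    q=onplane(d,[px],z,True)[0]-p[:2];print(px,(q@u*1000).round(1),(q@n*1000).round(1))
a=.037
c=np.array([.5732,-.3138])-.0429*np.array([np.cos(a),np.sin(a)])
delta([*c,.1032],a)
E
```

```text
t 6.8 pos [ 506.4 -201.3  101.5] yaw 0.1619 w 20.4 gf 39.3 F [ 0.2  0.2 -1.5]
(321, 218) 41.9 -0.5
(322, 388) -53.5 -1.1
(321, 2) 128.7 -0.4
t 6.8 pos [ 506.4 -201.3  101.5] yaw 0.1619 w 20.4 gf 39.3 F [ 0.2  0.2 -1.5]
move [ 0.52 11.65 -0.17] turn 0.125
```

Emit:
drive_tool([
  [0.5,6,0,0.06],
  [0.52,11.65,0,0.125],
  [0.52,11.65,3,0.125],
  [0.52,11.65,5.5,0.125],
  [0.52,11.65,7,0.125],
  [0.52,11.65,8,0.125],
  [0.52,11.65,8,0.125],
])

```text
clock: 7.68
ee_pos: [0.5292, -0.3148, 0.02]
eef_rot: [-0.0, 1.0, 0.019, -0.001]
contact_force: [-0.1, -0.2, -0.3]
width: 0.0197
gripper_force: 39.6
```

Emit:
drive_tool([
  [0,0,0.3,0],
  [0,0,0.6,0],
  [0,0,0.6,0],
])

```text
clock: 8.05
ee_pos: [0.5299, -0.3154, 0.015]
eef_rot: [0.0, 1.0, 0.018, 0.0]
contact_force: [-0.7, 0.2, -1.3]
width: 0.0201
gripper_force: 39.6
```

```bash
python3 - <<'E'
from h import *
a=.037
c=np.array([.5732,-.3138])-.0427*np.array([np.cos(a),np.sin(a)])
delta([*c,.015],a)
E
```

```text
t 8.05 pos [ 529.9 -315.4   15. ] yaw 0.0368 w 20.1 gf 39.6 F [-0.7  0.2 -1.3]
move [0.06 0.   0.  ] turn -0.0
```

Emit:
drive_tool([
  [0,0,0,0],
  [0,0,0,0],
  [0,0,0,0],
], claw=4.5)

```text
clock: 8.43
ee_pos: [0.5298, -0.3153, 0.0149]
eef_rot: [0.0, 1.0, 0.018, 0.0]
contact_force: [0.1, 0.7, -0.5]
width: 0.0451
gripper_force: 0.0
```

Emit:
drive_tool([
  [0,0,-3,0],
  [0,0,-8,0],
  [0,0,-14,0],
  [-4,0,-19,0],
  [-8,0,-19,0],
  [-8,0,-19,0],
  [-8,0,-19,0],
], claw=8.5)

```text
clock: 9.3
ee_pos: [0.45, -0.3183, 0.2047]
eef_rot: [0.0, 1.0, 0.018, 0.0]
contact_force: [0.4, -0.0, 1.5]
width: 0.0848
gripper_force: 0.0
```

```bash
python3 - <<'E'
from h import *
import pickle
state()
d=shot('wrist','w4.png');pickle.dump(d,open('w4.pkl','wb'))
E
```

```text
t 9.3 pos [ 450.  -318.3  204.7] yaw 0.0365 w 84.8 gf 0.0 F [ 0.4 -0.   1.5]
```

View pics/w4.png

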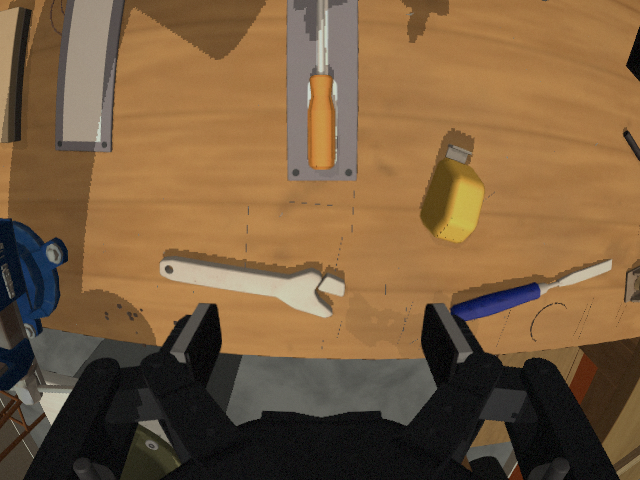

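```bash
python3 - <<'E'
from h import *
import pickle
d=pickle.load(open('w4.pkl','rb'))
labrect(d,(295,60,350,176),2,164,255,.0185,name='amber (want',); a=.037
print('want',np.array([573.2,-313.8])-47.5*np.array([np.cos(a),np.sin(a)]))
rect(d,(280,1,360,182),(0,0,40),(180,75,255),.004,name='bd')
# view pose over pliers + board: tcp (0.49,0.25)
delta([.47,.25,.3],0)
E
```

```text
amber (want c 526.5 -315.2 LxW 84.3 23.4 yaw 0.0356 line 0.0415
want [ 525.73251004 -315.55709902]
bd c 557.4 -314.9 LxW 173.2 65.3 ang 2.02 yaw 0.0352
t 9.35 pos [ 450.3 -318.2  204.4] yaw 0.037 w 85.3 gf 0.0 F [-0.4  0.1  0.3]
move [  4.07 -56.71  -9.56] turn 0.037
```

Driver is within 1 mm of its silhouette. On to the pliers, flying high over the vise.

Emit:
drive_tool([
  [2,-2,-5,0.02],
  [4,-8,-10,0.037],
  [4,-14,-10,0.037],
  [4,-20,-10,0.037],
  [4,-26,-10,0.037],
  [4,-32,-10,0.037],
  [4,-38,-10,0.037],
  [4,-44,-10,0.037],
  [4,-50,-10,0.037],
  [4,-56.7,-10,0.037],
])

```text
clock: 10.6
ee_pos: [0.4807, 0.0553, 0.3045]
eef_rot: [-0.026, 0.999, 0.04, -0.002]
contact_force: [-0.2, 0.4, -0.4]
width: 0.085
gripper_force: 0.0
```

Emit:
drive_tool([
  [0,0,4,0],
  [0,0,6,0],
  [0,0,6,0],
  [0,0,6,0],
])

```text
clock: 11.1
ee_pos: [0.4807, 0.0568, 0.2457]
eef_rot: [-0.027, 0.999, 0.041, -0.002]
contact_force: [0.7, -0.1, -0.2]
width: 0.0847
gripper_force: 0.0
```

```bash
python3 - <<'E'
from h import *
import pickle
state()
d=shot('wrist','w5.png');pickle.dump(d,open('w5.pkl','wb'))
E
```

```text
t 11.1 pos [480.7  56.8 245.7] yaw 0.0815 w 84.7 gf 0.0 F [ 0.7 -0.1 -0.2]
```

View pics/w5.png

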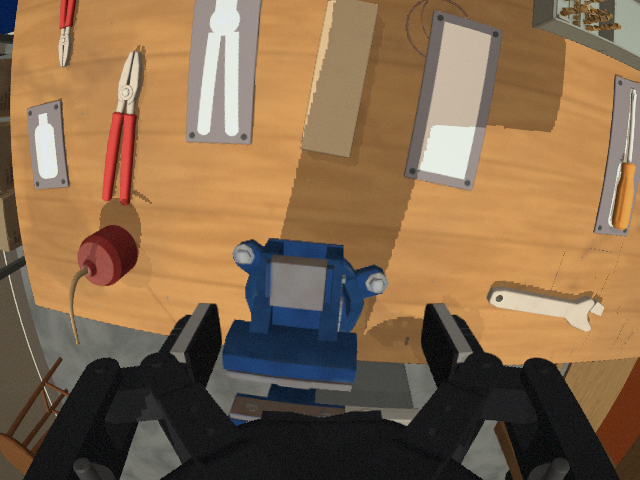

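The move was cut short by the speed clip and left the tool tilted about 3°. I'll check the joints.

```bash
python3 - <<'E'
from h import *
s=telemetry.observe();print(s['q'].round(4),s['joint_vel'].round(3),s['ee_pos'].round(4),s['eef_rot'].round(4))
from scipy.spatial.transform import Rotation as R
w,x,y,z=s['eef_rot'];print(R.from_quat([x,y,z,w]).as_matrix().round(4), np.sum(s['q'][1:4]))
E
```

```text
[ 0.0808  0.0876 -0.2812  1.2024  0.0535  3.1406] [ 0.005 -0.005  0.003 -0.003  0.001 -0.   ] [0.4809 0.057  0.246 ] [-0.0267  0.9988  0.0409 -0.0012]
[[ 9.967e-01  8.160e-02 -4.700e-03]
 [ 8.170e-02 -9.952e-01  5.320e-02]
 [-3.000e-04 -5.340e-02 -9.986e-01]] 1.0088056721956071
```

Joint 6 is at its limit, since it runs towards 3.14 as the tool moves left at yaw 0. On the left side I'll need the half-turned grasp, so I'll turn by -π.

Emit:
drive_tool([
  [0,0,0,-0.18],
  [0,0,0,-0.36],
  [0,0,0,-0.54],
  [0,0,0,-0.72],
  [0,0,0,-0.9],
  [0,0,0,-1.08],
  [0,0,0,-1.26],
  [0,0,0,-1.44],
  [0,0,0,-1.57],
  [0,0,0,-1.57],
])

```text
clock: 12.4
ee_pos: [0.4808, 0.0573, 0.2459]
eef_rot: [-0.02, 0.678, 0.735, 0.018]
contact_force: [0.2, 1.0, 0.0]
width: 0.0851
gripper_force: 0.0
```

```bash
python3 - <<'E'
from h import *
s=telemetry.observe();print(s['q'].round(4),s['ee_pos'].round(4),s['eef_rot'].round(4))
E
```

```text
[ 0.0814  0.0874 -0.2817  1.202   0.0535  1.5721] [0.4808 0.0573 0.2459] [-0.0198  0.678   0.7346  0.018 ]
```

The tilt is baked into the commanded pose. I'll go to the opposite end stop of joint 6, where the same effect should push the tilt back.

Emit:
drive_tool([
  [0,0,0,-0.18],
  [0,0,0,-0.36],
  [0,0,0,-0.54],
  [0,0,0,-0.72],
  [0,0,0,-0.9],
  [0,0,0,-1.08],
  [0,0,0,-1.26],
  [0,0,0,-1.44],
  [0,0,0,-1.62],
  [0,0,0,-1.8],
])

```text
clock: 13.65
ee_pos: [0.4805, 0.0573, 0.2455]
eef_rot: [0.002, -0.156, 0.987, 0.027]
contact_force: [0.9, -0.0, -0.3]
width: 0.0854
gripper_force: 0.0
```

Emit:
drive_tool([
  [0,0,0,-0.18],
  [0,0,0,-0.36],
  [0,0,0,-0.54],
  [0,0,0,-0.72],
  [0,0,0,-0.9],
  [0,0,0,-1.08],
  [0,0,0,-1.26],
  [0,0,0,-1.44],
  [0,0,0,-1.62],
  [0,0,0,-1.8],
])

```text
clock: 14.9
ee_pos: [0.4804, 0.0573, 0.2455]
eef_rot: [-0.022, 0.871, -0.491, -0.015]
contact_force: [0.5, 0.4, -0.4]
width: 0.085
gripper_force: 0.0
```

Emit:
drive_tool([
  [0,0,0,-0.18],
  [0,0,0,-0.36],
  [0,0,0,-0.54],
  [0,0,0,-0.72],
  [0,0,0,-0.9],
  [0,0,0,-1.08],
  [0,0,0,-1.1],
  [0,0,0,-1.12],
  [0,0,0,-1.12],
  [0,0,0,-1.12],
])

```text
clock: 16.15
ee_pos: [0.4798, 0.0596, 0.2449]
eef_rot: [-0.026, 0.999, 0.043, -0.002]
contact_force: [-0.3, 0.0, 0.7]
width: 0.0847
gripper_force: 0.0
```

```bash
python3 - <<'E'
from h import *
s=telemetry.observe();print(s['q'].round(4),s['ee_pos'].round(4),s['eef_rot'].round(4))
E
```

```text
[ 0.0877  0.0878 -0.2835  1.2012  0.0516 -3.1395] [0.4798 0.0596 0.2449] [-0.0257  0.9988  0.0427 -0.002 ]
```

Working in the right direction (0.0535 → 0.0516). Now I'll push -y against the stop.

Emit:
drive_tool([
  [0,4,0,0],
  [0,8,0,0],
  [0,12,0,0],
])

```text
clock: 16.52
ee_pos: [0.4885, 0.0081, 0.2389]
eef_rot: [-0.002, 1.0, 0.006, -0.002]
contact_force: [-0.6, 0.5, 0.6]
width: 0.0852
gripper_force: 0.0
```

```bash
python3 - <<'E'
from h import *
s=telemetry.observe();print(s['q'].round(4),s['ee_pos'].round(4),s['eef_rot'].round(4))
E
```

```text
[ 0.0133  0.1018 -0.2806  1.1918  0.0047 -3.1404] [0.4885 0.0081 0.2389] [-0.0023  1.      0.006  -0.0017]
```

Emit:
drive_tool([
  [0,0.5,0,0],
  [0,0.5,0,0],
])

```text
clock: 16.77
ee_pos: [0.4884, 0.0071, 0.239]
eef_rot: [-0.002, 1.0, 0.005, -0.002]
contact_force: [0.1, 0.8, -0.0]
width: 0.0848
gripper_force: 0.0
```

```bash
python3 - <<'E'
from h import *
s=telemetry.observe();print(s['q'].round(4),s['ee_pos'].round(4),s['eef_rot'].round(4))
E
```

```text
[ 0.0119  0.1014 -0.2807  1.1921  0.0037 -3.1406] [0.4884 0.0071 0.239 ] [-0.0018  1.      0.0054 -0.0017]
```

Tilt is now nearly gone (under 0.3°). This winding of joint 6 suits the left side, so I'll move to view the pliers.

Emit:
drive_tool([
  [-1,-4,-2,0.05],
  [-2,-10,-2,0.1],
  [-4,-15,-2,0.1],
  [-5,-20,-2,0.1],
  [-6,-24,-2,0.1],
  [-6,-24,-1,0.1],
  [-6,-24,0,0.1],
  [-6,-24,0,0.1],
])

```text
clock: 17.77
ee_pos: [0.4252, 0.2453, 0.2389]
eef_rot: [-0.001, 0.999, -0.045, -0.003]
contact_force: [0.3, -0.9, 0.5]
width: 0.0852
gripper_force: 0.0
```

```bash
python3 - <<'E'
from h import *
import pickle
state();s=telemetry.observe();print(s['q'].round(3),s['eef_rot'].round(4))
d=shot('wrist','w6.png');pickle.dump(d,open('w6.pkl','wb'))
E
```

```text
t 17.77 pos [425.2 245.3 238.9] yaw -0.0899 w 85.2 gf 0.0 F [ 0.3 -0.9  0.5]
[ 0.52   0.106 -0.276  1.192  0.004 -2.532] [-0.001   0.999  -0.0449 -0.0026]
```

View pics/w6.png

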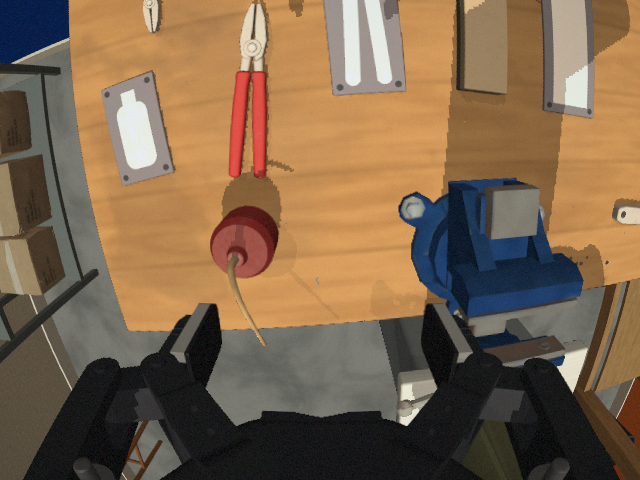

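The view shows the large pliers with handle ends at (235,176) and (260,176) and the head tip at about (254,4). I'll measure them and the tape board.

```bash
python3 - <<'E'
from h import *
import pickle
d=pickle.load(open('w6.pkl','rb'))
P=labrect(d,(215,40,285,185),1,160,255,.009,name='red')
print(onplane(d,[[254,4],[235,176],[260,176],[237,73],[264,72]],.009,True)*1000)
rect(d,(95,65,180,190),(0,0,40),(180,75,255),.004,name='tape bd')
rect(d,(110,85,165,175),(0,0,175),(180,60,255),.004,name='tape sil')
d5=pickle.load(open('w5.pkl','rb'))
P=labrect(d5,(95,90,145,215),1,160,255,.009,name='red5')
print(onplane(d5,[[136,48],[109,200],[125,202]],.009,True)*1000)
t=pickle.load(open('top0.pkl','rb'))
labrect(t,(172,192,210,270),1,160,255,.008,False,'top red')
E
```

```text
red c 505.0 313.5 LxW 109.6 38.2 yaw -0.1457 line -0.1544
[[630.51610194 295.40302409]
 [452.72672993 333.84103625]
 [449.7995047  307.28609942]
 [559.11180515 319.04651859]
 [556.1584046  291.46329844]]
tape bd c 519.6 444.1 LxW 115.6 70.2 ang 5.3 yaw 0.0925
tape sil c 520.3 445.2 LxW 89.9 41.1 ang 5.14 yaw 0.0896
red5 c 502.5 302.2 LxW 109.0 16.1 yaw -0.0979 line -0.1023
[[634.29634824 292.80196183]
 [452.1847985  330.76823186]
 [451.20560539 306.11818767]]
top red c 506.1 313.3 LxW 107.1 37.5 yaw -0.1805 line -0.1544
```

```bash
python3 - <<'E'
from h import *
delta([.541,.308,.012],-.147)
E
```

```text
t 17.82 pos [425.5 245.4 239.5] yaw -0.0901 w 84.5 gf 0.0 F [-1.  -0.3  0.3]
move [10.94 -7.28 22.75] turn 0.057
```

Emit:
drive_tool([
  [5,-3.5,2,0.03],
  [10.9,-7.28,4,0.057],
  [10.9,-7.28,9,0.057],
  [10.9,-7.28,14,0.057],
  [10.9,-7.28,18,0.057],
  [10.9,-7.28,20,0.057],
  [10.9,-7.28,21,0.057],
  [10.9,-7.28,21,0.057],
], claw=6.5)

```text
clock: 18.82
ee_pos: [0.5402, 0.3095, 0.0299]
eef_rot: [-0.001, 0.997, -0.073, -0.002]
contact_force: [-0.7, 0.1, 0.5]
width: 0.0649
gripper_force: 0.0
```

```bash
python3 - <<'E'
from h import *
import pickle
delta([.541,.308,.012],-.147)
d=shot('wrist','w7.png');pickle.dump(d,open('w7.pkl','wb'))
E
```

```text
t 18.82 pos [540.2 309.5  29.9] yaw -0.1466 w 64.9 gf 0.0 F [-0.7  0.1  0.5]
move [0.1  0.14 1.79] turn 0.0
```

View pics/w7.png

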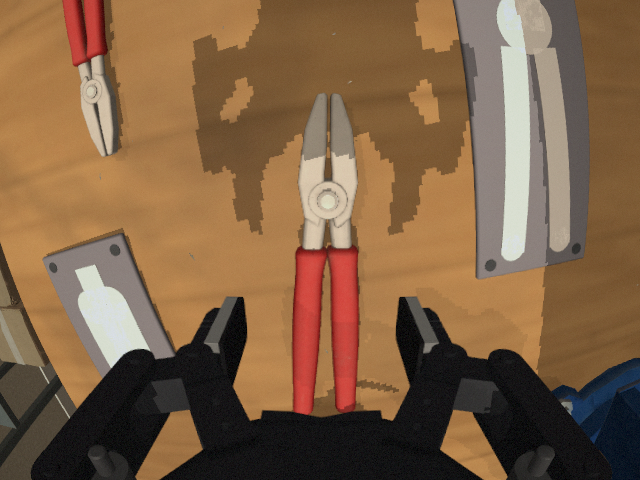

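The pliers lie centred between the pads, with the tip at (328,95) and the tail at (325,408). Descend and grip.

Emit:
drive_tool([
  [0.1,0.14,0.8,0],
  [0.1,0.14,1.4,0],
  [0.1,0.14,1.8,0],
  [0.1,0.14,1.8,0],
])

```text
clock: 19.38
ee_pos: [0.5404, 0.3085, 0.0115]
eef_rot: [-0.001, 0.997, -0.073, -0.002]
contact_force: [0.0, 0.1, 0.1]
width: 0.0651
gripper_force: 0.0
```

Emit:
drive_tool([
  [0,0,0,0],
  [0,0,0,0],
  [0,0,0,0],
  [0,0,0,0],
  [0,0,0,0],
  [0,0,0,0],
], claw=0, newtons=50)

```text
clock: 20.12
ee_pos: [0.5407, 0.3087, 0.0119]
eef_rot: [-0.002, 0.997, -0.073, -0.002]
contact_force: [-0.4, 0.2, -0.6]
width: -0.0002
gripper_force: 0.0
```

Emit:
drive_tool([
  [0,0,-0.5,0],
  [0,0,-2,0],
  [0,0,-4,0],
  [0,0,-5,0],
  [0,0,-5,0],
])

```text
clock: 20.75
ee_pos: [0.5418, 0.309, 0.0633]
eef_rot: [-0.002, 0.997, -0.073, -0.001]
contact_force: [0.1, -0.0, -0.1]
width: 0.0002
gripper_force: 0.0
```

```bash
python3 - <<'E'
from h import *
import pickle
state()
d=shot('wrist','w8.png');pickle.dump(d,open('w8.pkl','wb'))
E
```

```text
t 20.75 pos [541.8 309.   63.3] yaw -0.1456 w 0.2 gf 0.0 F [ 0.1 -0.  -0.1]
```

View pics/w8.png

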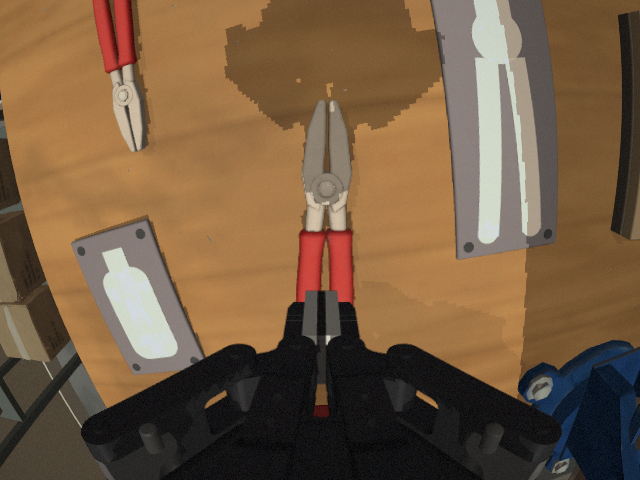

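Missed again: the fingers shut above the 16 mm thick pliers, so the tips stand higher than described. I'll open and go down until I feel the bench.

Emit:
drive_tool([
  [0,0,0,0],
  [0,0,0,0],
  [-0.1,0,2,0],
  [-0.1,0,4,0],
  [-0.1,0,5,0],
  [-0.1,0,5.3,0],
  [-0.1,0,5.5,0],
  [-0.1,0,5.5,0],
], claw=5.5)

```text
clock: 21.8
ee_pos: [0.5401, 0.309, 0.0074]
eef_rot: [-0.002, 0.997, -0.073, -0.001]
contact_force: [0.1, -0.2, 0.5]
width: 0.055
gripper_force: 0.0
```

Emit:
drive_tool([
  [0,0,0.2,0],
  [0,0,0.4,0],
  [0,0,0.4,0],
])

```text
clock: 22.18
ee_pos: [0.5396, 0.3087, 0.0028]
eef_rot: [-0.002, 0.997, -0.073, -0.002]
contact_force: [0.6, -0.1, -0.9]
width: 0.0547
gripper_force: 0.0
```

Emit:
drive_tool([
  [0,0,0.2,0],
  [0,0,0.3,0],
  [0,0,0.3,0],
])

```text
clock: 22.55
ee_pos: [0.5396, 0.3088, -0.0002]
eef_rot: [-0.002, 0.997, -0.073, -0.002]
contact_force: [-0.4, 0.2, -0.1]
width: 0.0548
gripper_force: 0.0
```

Emit:
drive_tool([
  [0,0,0.1,0],
  [0,0,0.2,0],
  [0,0,0.2,0],
])

```text
clock: 22.92
ee_pos: [0.5396, 0.3088, -0.0022]
eef_rot: [-0.002, 0.997, -0.073, -0.002]
contact_force: [0.6, 0.8, -0.3]
width: 0.0548
gripper_force: 0.0
```

Emit:
drive_tool([
  [0,0,0.2,0],
  [0,0,0.3,0],
  [0,0,0.3,0],
])

```text
clock: 23.3
ee_pos: [0.5396, 0.3088, -0.0052]
eef_rot: [-0.002, 0.997, -0.073, -0.002]
contact_force: [0.1, -0.0, -0.4]
width: 0.055
gripper_force: 0.0
```

Emit:
drive_tool([
  [0,0,0,0],
  [0,0,0,0],
  [0,0,0,0],
], claw=4.6)

```text
clock: 23.68
ee_pos: [0.5397, 0.3089, -0.005]
eef_rot: [-0.002, 0.997, -0.073, -0.002]
contact_force: [-0.4, -0.1, -0.1]
width: 0.0458
gripper_force: 0.0
```

Emit:
drive_tool([
  [0,0,0,0],
  [0,0,0,0],
  [0,0,0,0],
  [0,0,0,0],
  [0,0,0,0],
], claw=0, newtons=50)

```text
clock: 24.3
ee_pos: [0.5399, 0.3088, -0.0047]
eef_rot: [-0.002, 0.997, -0.073, -0.002]
contact_force: [-0.4, -1.7, 4.7]
width: 0.0341
gripper_force: 50.5
```

Emit:
drive_tool([
  [0,0,-0.5,0],
  [0,0,-2,0],
  [0,0,-4,0],
  [0,0,-6,0],
  [0,0,-6,0],
])

```text
clock: 24.92
ee_pos: [0.5414, 0.3095, 0.0572]
eef_rot: [-0.003, 0.997, -0.073, -0.0]
contact_force: [0.5, 0.5, -2.4]
width: 0.0345
gripper_force: 50.2
```

```bash
python3 - <<'E'
from h import *
import pickle
state()
d=shot('wrist','w9.png');pickle.dump(d,open('w9.pkl','wb'))
E
```

```text
t 24.93 pos [541.4 309.5  57.2] yaw -0.1456 w 34.5 gf 50.2 F [ 0.5  0.5 -2.4]
```

View pics/w9.png

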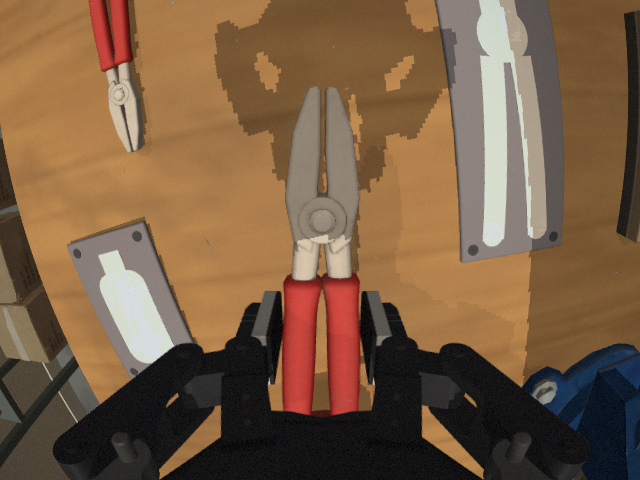

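The pliers are gripped and lifted, and the 2.4 N reading fits their weight. I'll raise them and move to see the whole board.

Emit:
drive_tool([
  [0,0,-5,-0.05],
  [-4,3,-10,-0.1],
  [-6,7,-15,-0.16],
  [-6,9,-18,-0.16],
  [-6,9,-18,-0.16],
  [-6,9,-18,-0.16],
])

```text
clock: 25.72
ee_pos: [0.4678, 0.2278, 0.2336]
eef_rot: [-0.002, 1.0, 0.007, -0.002]
contact_force: [1.0, 0.4, -2.1]
width: 0.0341
gripper_force: 50.9
```

```bash
python3 - <<'E'
from h import *
import pickle
p,y=state()
d=shot('wrist','w10.png');pickle.dump(d,open('w10.pkl','wb'))
d9=pickle.load(open('w9.pkl','rb'))
p9=np.array([.5414,.3095]);u=np.array([np.cos(-.1456),np.sin(-.1456)]);n=np.array([-u[1],u[0]])
for px,z in[((314,88),.070),((328,88),.07),((321,88),.07),((301,280),.07),((341,278),.07)]:
    q=onplane(d9,[px],z,True)[0]-p9;print(px,(q@u*1000).round(1),(q@n*1000).round(1))
E
```

```text
t 25.73 pos [467.8 227.8 233.6] yaw 0.0141 w 34.1 gf 50.9 F [ 1.   0.4 -2.1]
(314, 88) 91.9 2.8
(328, 88) 91.9 -2.2
(321, 88) 91.9 0.3
(301, 280) 17.4 8.3
(341, 278) 18.4 -7.8
```

View pics/w10.png

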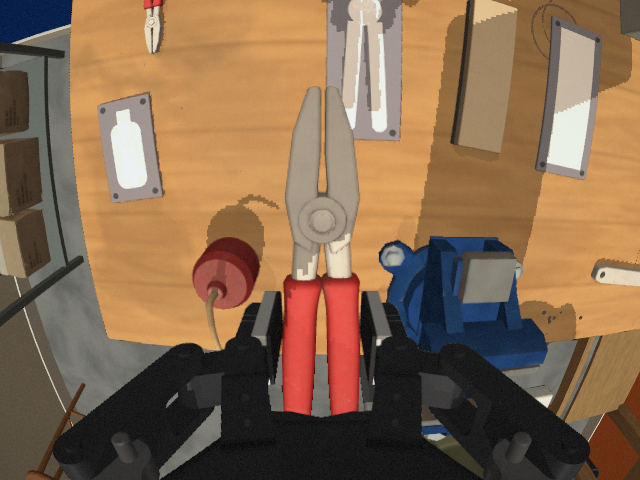

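This shows the tape board at (130,148) and the bottom edge of the pliers board at (365,137). I've used my picture views, so the rest is numeric. I'll step forward to get the whole pliers board in frame.

Emit:
drive_tool([
  [4,-2,-2,0],
  [8,-4,-3,0],
  [8,-4,-3,0],
  [8,-4,-3,0],
])

```text
clock: 26.28
ee_pos: [0.5466, 0.2688, 0.2622]
eef_rot: [-0.001, 1.0, 0.007, -0.004]
contact_force: [0.6, -0.3, -2.6]
width: 0.0344
gripper_force: 51.0
```

```bash
cat >> h.py <<'E'
def boards(d,lo=(0,0,40),hi=(180,75,255),z=.004,fish=True,amin=1500,Lr=(100,260),Wr=(55,95)):
    im=d['image'];m=cv2.inRange(cv2.cvtColor(im,cv2.COLOR_BGR2HSV),lo,hi)
    for c in cv2.findContours(m,cv2.RETR_EXTERNAL,cv2.CHAIN_APPROX_NONE)[0]:
        if cv2.contourArea(c)<amin: continue
        b=cv2.boundingRect(c)
        P=onplane(d,c.reshape(-1,2),z,fish).astype(np.float32)*1000
        (cx,cy),(w,h),a=cv2.minAreaRect(P)
        if w<h: w,h,a=h,w,a+90
        a=(a+90)%180-90
        if Lr[0]<w<Lr[1] and Wr[0]<h<Wr[1]: print('px',b,'c',round(cx,1),round(cy,1),'LxW',round(w,1),round(h,1),'yaw',round(np.radians(a),4))
E
python3 - <<'E'
from h import *
import pickle
p,y=state();s=telemetry.observe();print(s['q'].round(2))
d=shot('wrist','w11.png');pickle.dump(d,open('w11.pkl','wb'))
boards(d)
print('top');t=pickle.load(open('top0.pkl','rb'));boards(t,fish=False,amin=300)
E
```

```text
t 26.27 pos [546.6 268.8 262.2] yaw 0.015 w 34.4 gf 51.0 F [ 0.6 -0.3 -2.6]
[ 0.45  0.33  0.05  1.3   0.   -2.7 ]
px (142, 159, 67, 98) c 520.0 444.1 LxW 115.5 70.0 yaw 0.0932
px (540, 87, 68, 146) c 595.4 -61.9 LxW 185.1 80.9 yaw -0.0786
px (285, 87, 74, 193) c 546.6 269.3 LxW 223.0 82.1 yaw 0.0412
px (360, 23, 72, 185) c 629.0 188.2 LxW 206.2 75.6 yaw 0.0046
top
px (272, 450, 62, 30) c -36.8 -0.2 LxW 151.7 69.2 yaw -1.5452
px (127, 217, 27, 44) c 520.7 444.7 LxW 114.3 68.0 yaw 0.0764
px (415, 191, 26, 75) c 574.0 -313.0 LxW 199.9 63.9 yaw 0.0308
px (316, 182, 35, 70) c 596.6 -61.5 LxW 184.3 78.3 yaw -0.0778
px (225, 164, 30, 76) c 630.1 188.8 LxW 204.9 73.5 yaw 0.0087
px (527, 31, 60, 59) c 1070.7 -658.6 LxW 231.3 73.8 yaw -0.9027
px (328, 9, 55, 38) c 1122.8 -113.8 LxW 154.3 76.1 yaw 1.0552
```

```bash
python3 - <<'E'
from h import *
delta([.6274,.1879,-.0002],.0046)
E
```

```text
t 26.32 pos [546.4 268.5 262.7] yaw 0.0149 w 34.2 gf 51.0 F [ 1.  -0.4 -2.6]
move [ 7.98  8.18 26.29] turn 0.01
```

Emit:
drive_tool([
  [4,4,3,0.01],
  [8,8.2,8,0.01],
  [8,8.2,13,0.01],
  [8,8.2,18,0.01],
  [8,8.2,22,0.01],
  [8,8.2,24,0.01],
  [8,8.2,25,0.01],
  [8,8.2,25.3,0.01],
  [8,8.2,25.3,0.01],
])

```text
clock: 27.45
ee_pos: [0.6284, 0.1889, 0.0121]
eef_rot: [-0.002, 1.0, 0.002, -0.001]
contact_force: [-0.3, -0.3, -2.0]
width: 0.0343
gripper_force: 50.9
```

```bash
python3 - <<'E'
from h import *
delta([.6274,.1879,-.0004],.0046)
print(telemetry.observe()['eef_rot'].round(4))
E
```

```text
t 27.45 pos [628.4 188.9  12.1] yaw 0.0044 w 34.3 gf 50.9 F [-0.3 -0.3 -2. ]
move [-0.1   0.1   1.25] turn -0.0
[-0.0019  1.      0.0022 -0.001 ]
```

Emit:
drive_tool([
  [-0.1,0.1,0.4,0],
  [-0.1,0.1,0.8,0],
  [-0.1,0.1,1.1,0],
  [-0.1,0.1,1.25,0],
  [-0.1,0.1,1.25,0],
])

```text
clock: 28.08
ee_pos: [0.6267, 0.1877, -0.0006]
eef_rot: [-0.002, 1.0, 0.002, -0.002]
contact_force: [-2.0, -1.3, 4.4]
width: 0.0343
gripper_force: 51.5
```

Emit:
drive_tool([
  [0,0,0,0],
  [0,0,0,0],
  [0,0,0,0],
], claw=5.5)

```text
clock: 28.45
ee_pos: [0.627, 0.1879, -0.0013]
eef_rot: [-0.002, 1.0, 0.002, -0.002]
contact_force: [-0.2, -0.8, 0.1]
width: 0.055
gripper_force: 0.0
```

Emit:
drive_tool([
  [0,0,-2,0],
  [0,0,-7,0],
  [-2,0,-13,0],
  [-7,0,-19,0],
  [-12,3,-24,0],
  [-12,6,-24,0],
  [-12,6,-24,0],
  [-12,6,-24,0],
], claw=8.5)

```text
clock: 29.45
ee_pos: [0.5083, 0.1266, 0.2387]
eef_rot: [-0.002, 1.0, 0.002, -0.001]
contact_force: [-0.2, -0.0, 0.4]
width: 0.0855
gripper_force: 0.0
```

```bash
python3 - <<'E'
from h import *
import pickle
state();print(telemetry.observe()['q'].round(3))
d=shot('wrist','w12.png');pickle.dump(d,open('w12.pkl','wb'))
c=np.array(rays(d,[[0,0]])[0]);print(c)
K=np.array(d['intrinsics']);R=cv2.Rodrigues(np.array(d['rvec']))[0];t=np.array(d['tvec']).ravel()
def proj(X):
    v=R@np.array(X)+t;th=np.arctan2(np.hypot(v[0],v[1]),v[2]);f=th/np.hypot(v[0],v[1]);return (K[0,0]*v[0]*f+K[0,2],K[1,1]*v[1]*f+K[1,2])
print([np.round(proj(x)) for x in[(.54,.17,.01),(.72,.21,.01),(.604,.062,.025)]])
boards(d)
u,v=[int(a) for a in proj((.629,.188,.01))]
labrect(d,(u-60,0,u+60,200),1,160,255,.013,name='red want c ~(599,188) yaw .0046')
labrect(t0:=pickle.load(open('w6.pkl','rb')),(215,40,285,185),1,160,255,.009,name='ref')
E
```

```text
t 29.45 pos [508.3 126.6 238.7] yaw 0.0039 w 85.5 gf 0.0 F [-0.2 -0.   0.4]
[ 0.241  0.167 -0.206  1.2    0.005 -2.904]
[0.59048131 0.12656052 0.38711512]
[array([280., 164.]), array([241.,  -5.]), array([390., 103.])]
px (41, 140, 57, 96) c 519.7 443.8 LxW 115.4 71.2 yaw 0.0916
px (453, 32, 81, 173) c 595.2 -62.6 LxW 185.2 80.1 yaw -0.0805
px (227, 0, 74, 178) c 621.6 187.8 LxW 192.0 75.8 yaw 0.0038
red want c ~(599,188) yaw .0046 c 591.8 177.1 LxW 109.1 14.2 yaw 0.0536 line 0.051
ref c 505.0 313.5 LxW 109.6 38.2 yaw -0.1457 line -0.1544
```

```bash
python3 - <<'E'
from h import *
import pickle
def both(d,box,z):
    lab=cv2.cvtColor(d['image'],cv2.COLOR_BGR2LAB);x0,y0,x1,y1=box
    m=np.zeros(lab.shape[:2],np.uint8);m[y0:y1,x0:x1]=cv2.inRange(lab[y0:y1,x0:x1,1],160,255)
    for c in cv2.findContours(m,0,1)[0]:
        if cv2.contourArea(c)<150: continue
        P=onplane(d,c.reshape(-1,2),z,True)*1000;v=cv2.fitLine(P.astype(np.float32),2,0,.01,.01).ravel()
        print(P.mean(0).round(1),P.min(0).round(1),P.max(0).round(1),np.arctan(v[1]/v[0]).round(3))
both(pickle.load(open('w12.pkl','rb')),(210,20,310,190),.012)
print('ref grasped frame w7');both(pickle.load(open('w6.pkl','rb')),(215,40,285,185),.009)
# stone
d=pickle.load(open('w12.pkl','rb'));h=cv2.cvtColor(d['image'],cv2.COLOR_BGR2HSV);lab=cv2.cvtColor(d['image'],cv2.COLOR_BGR2LAB)
for r in(60,100,140): print(r,[(c,*map(int,h[r,c]),int(lab[r,c,2])) for c in range(345,445,7)])
E
```

```text
[592.5 177.6] [537.3 169.5] [646.1 187. ] 0.051
[592.6 199.3] [536.6 189. ] [646.8 207.3] -0.052
ref grasped frame w7
[505.9 313. ] [448.5 290.6] [560.9 340. ] -0.154
60 [(345, 15, 147, 191, 165), (352, 16, 147, 191, 166), (359, 15, 147, 132, 156), (366, 16, 143, 118, 153), (373, 17, 95, 150, 149), (380, 18, 95, 148, 149), (387, 18, 98, 149, 150), (394, 17, 96, 152, 149), (401, 17, 97, 150, 149), (408, 17, 95, 147, 149), (415, 17, 99, 150, 149), (422, 15, 146, 112, 152), (429, 15, 138, 129, 154), (436, 15, 139, 128, 154), (443, 16, 144, 129, 155)]
100 [(345, 16, 145, 201, 167), (352, 16, 147, 137, 157), (359, 16, 146, 136, 157), (366, 17, 96, 146, 149), (373, 18, 96, 148, 149), (380, 18, 95, 150, 150), (387, 16, 96, 148, 148), (394, 17, 95, 148, 148), (401, 17, 96, 148, 149), (408, 17, 96, 152, 149), (415, 17, 99, 147, 149), (422, 16, 144, 135, 156), (429, 16, 141, 139, 157), (436, 16, 143, 137, 157), (443, 15, 145, 137, 157)]
140 [(345, 15, 144, 172, 162), (352, 15, 143, 143, 157), (359, 15, 86, 59, 136), (366, 17, 96, 152, 149), (373, 17, 95, 150, 149), (380, 17, 96, 151, 149), (387, 17, 100, 146, 149), (394, 18, 97, 152, 150), (401, 16, 96, 154, 149), (408, 17, 97, 152, 150), (415, 16, 139, 128, 154), (422, 16, 147, 137, 157), (429, 16, 145, 137, 157), (436, 15, 145, 135, 156), (443, 16, 150, 134, 158)]
```

The pliers sit within about 2 mm and square. Next I'll measure the stone.

```bash
python3 - <<'E'
from h import *
import pickle
d=pickle.load(open('w12.pkl','rb'))
def st(d,fish,n,box):
    x0,y0,x1,y1=box;h=cv2.cvtColor(d['image'],cv2.COLOR_BGR2HSV);m=np.zeros(h.shape[:2],np.uint8)
    m[y0:y1,x0:x1]=cv2.inRange(h[y0:y1,x0:x1],(8,70,90),(28,120,255));m=cv2.morphologyEx(m,cv2.MORPH_OPEN,np.ones((3,3)))
    c=max(cv2.findContours(m,0,1)[0],key=cv2.contourArea)
    r=cv2.minAreaRect((onplane(d,c.reshape(-1,2),.025,fish)*1000).astype(np.float32));print(n,cv2.boundingRect(c),np.round(r,1) if 0 else r)
st(d,True,'w12',(340,1,445,230))
st(pickle.load(open('w10.pkl','rb')),True,'w10',(445,1,525,160))
st(pickle.load(open('top0.pkl','rb')),False,'top',(268,170,306,250))
state()
E
```

```text
w12 (356, 22, 67, 164) ((603.5880737304688, 61.63703536987305), (50.29251480102539, 159.6151580810547), 84.37971496582031)
w10 (458, 1, 59, 152) ((603.541748046875, 62.10822677612305), (50.48149108886719, 159.56980895996094), 84.44373321533203)
top (274, 181, 26, 61) ((603.6735229492188, 62.38443374633789), (50.73675537109375, 161.42967224121094), 84.56360626220703)
t 29.5 pos [508.1 126.8 238.2] yaw 0.0045 w 85.0 gf 0.0 F [-0.1 -0.2 -0.2]
```

Emit:
drive_tool([
  [0,0,0,0.18],
  [0,0,0,0.36],
  [0,0,0,0.54],
  [0,0,0,0.72],
  [0,0,0,0.9],
  [0,0,0,1.08],
  [0,0,0,1.26],
  [0,0,0,1.44],
  [0,0,0,1.6],
  [0,0,0,1.6],
])

```text
clock: 30.75
ee_pos: [0.5079, 0.1271, 0.2376]
eef_rot: [-0.001, -0.699, 0.715, 0.003]
contact_force: [-0.0, 0.5, -0.5]
width: 0.0849
gripper_force: 0.0
```

Emit:
drive_tool([
  [0,0,0,0.18],
  [0,0,0,0.36],
  [0,0,0,0.54],
  [0,0,0,0.72],
  [0,0,0,0.9],
  [0,0,0,1.08],
  [0,0,0,1.26],
  [0,0,0,1.44],
  [0,0,0,1.6],
  [0,0,0,1.6],
])

```text
clock: 32.0
ee_pos: [0.508, 0.1268, 0.2382]
eef_rot: [-0.002, 0.025, 1.0, 0.002]
contact_force: [0.9, 0.2, -0.3]
width: 0.0851
gripper_force: 0.0
```

```bash
python3 - <<'E'
from h import *
delta([.6036,.0619,.02],-.0977-np.pi)
E
```

```text
t 32.0 pos [508.  126.8 238.2] yaw 3.0921 w 85.1 gf 0.0 F [ 0.9  0.2 -0.3]
move [-9.87 -6.   21.82] turn 6.331
```

Emit:
drive_tool([
  [-5,-3,0,0.048],
  [-9.87,-6,2,0.048],
  [-9.87,-6,7,0.048],
  [-9.87,-6,12,0.048],
  [-9.87,-6,17,0.048],
  [-9.87,-6,20,0.048],
  [-9.87,-6,21.8,0.048],
  [-9.87,-6,21.8,0.048],
], claw=7.4)

```text
clock: 33.0
ee_pos: [0.6016, 0.062, 0.0192]
eef_rot: [-0.003, 0.05, 0.999, 0.001]
contact_force: [-0.2, -0.3, 0.2]
width: 0.0741
gripper_force: 0.0
```

```bash
python3 - <<'E'
from h import *
delta([.6036,.0619,-.006],-.0977-np.pi)
E
```

```text
t 33.0 pos [601.6  62.   19.2] yaw 3.0418 w 74.1 gf 0.0 F [-0.2 -0.3  0.2]
move [-0.2   0.01  2.52] turn 6.281
```

Emit:
drive_tool([
  [-0.2,0,1,0],
  [-0.2,0,1.8,0],
  [-0.2,0,2.2,0],
  [-0.2,0,2.5,0],
  [-0.2,0,2.5,0],
])

```text
clock: 33.62
ee_pos: [0.6043, 0.0618, -0.0048]
eef_rot: [-0.002, 0.051, 0.999, 0.002]
contact_force: [-1.2, -0.5, 0.3]
width: 0.0741
gripper_force: 0.0
```

Emit:
drive_tool([
  [0,0,0,0],
  [0,0,0,0],
  [0,0,0,0],
  [0,0,0,0],
  [0,0,0,0],
], claw=0, newtons=70)

```text
clock: 34.25
ee_pos: [0.6049, 0.0618, -0.004]
eef_rot: [-0.001, 0.051, 0.999, 0.002]
contact_force: [-1.1, -0.4, 5.9]
width: 0.0487
gripper_force: 74.9
```

Emit:
drive_tool([
  [0,0,-1,0],
  [0,0,-3,0],
  [0,0,-6,0],
  [0,0,-8,0],
  [0,0,-8,0],
])

```text
clock: 34.88
ee_pos: [0.6057, 0.0617, 0.0768]
eef_rot: [-0.0, 0.051, 0.999, 0.002]
contact_force: [-0.1, -0.1, -5.2]
width: 0.0486
gripper_force: 74.0
```

```bash
python3 - <<'E'
from h import *
delta([.5966,-.0623,.0],-.079-np.pi)
s=telemetry.observe();print(s['eef_rot'].round(4),s['q'].round(3))
E
```

```text
t 34.88 pos [605.7  61.7  76.8] yaw 3.0396 w 48.6 gf 74.0 F [-0.1 -0.1 -5.2]
move [ -0.35 -12.43   7.68] turn 6.26
[-5.000e-04  5.100e-02  9.987e-01  1.900e-03] [ 0.099  0.426 -0.239  0.906  0.004  0.201]
```

Emit:
drive_tool([
  [-0.1,-4,0,-0.01],
  [-0.2,-8,0,-0.023],
  [-0.35,-12.4,1,-0.023],
  [-0.35,-12.4,4,-0.023],
  [-0.35,-12.4,6,-0.023],
  [-0.35,-12.4,6.5,-0.023],
  [-0.35,-12.4,6.5,-0.023],
])

```text
clock: 35.75
ee_pos: [0.5947, -0.0617, 0.0093]
eef_rot: [-0.002, 0.039, 0.999, 0.002]
contact_force: [-0.4, 0.6, -4.4]
width: 0.0488
gripper_force: 74.1
```

```bash
python3 - <<'E'
from h import *
delta([.5966,-.0623,.0003],-.079-np.pi)
E
```

```text
t 35.75 pos [594.7 -61.7   9.3] yaw 3.0628 w 48.8 gf 74.1 F [-0.4  0.6 -4.4]
move [-0.2  -0.04  0.9 ] turn 6.283
```

Emit:
drive_tool([
  [-0.2,-0.04,0.4,0],
  [-0.2,-0.04,0.7,0],
  [-0.2,-0.04,0.9,0],
  [-0.2,-0.04,0.9,0],
])

```text
clock: 36.25
ee_pos: [0.5971, -0.0624, 0.0009]
eef_rot: [-0.002, 0.04, 0.999, 0.002]
contact_force: [1.1, 0.7, -4.7]
width: 0.0486
gripper_force: 74.2
```

```bash
python3 - <<'E'
from h import *
delta([.5966,-.0623,.0],-.079-np.pi)
E
```

```text
t 36.25 pos [597.1 -62.4   0.9] yaw 3.0626 w 48.6 gf 74.2 F [ 1.1  0.7 -4.7]
move [0.05 0.01 0.09] turn 6.283
```

Emit:
drive_tool([
  [0.05,0,0.12,0],
  [0.05,0,0.12,0],
])

```text
clock: 36.5
ee_pos: [0.597, -0.0624, 0.0]
eef_rot: [-0.001, 0.039, 0.999, 0.002]
contact_force: [-0.3, 0.5, -3.0]
width: 0.0488
gripper_force: 74.3
```

Emit:
drive_tool([
  [0,0,0,0],
  [0,0,0,0],
  [0,0,0,0],
], claw=6.8)

```text
clock: 36.88
ee_pos: [0.5971, -0.0625, 0.0001]
eef_rot: [-0.001, 0.04, 0.999, 0.002]
contact_force: [1.1, -0.1, 0.5]
width: 0.068
gripper_force: 0.0
```

Emit:
drive_tool([
  [0,0,-3,0],
  [0,0,-8,0],
  [0,0,-14,0],
  [0,4,-19,0],
  [0,9,-22,0],
  [2,14,-22,0],
  [4,19,-22,0],
  [6,24,-22,0],
  [6,29,-22,0],
  [6,29,-22,0],
], claw=8.5)

```text
clock: 38.12
ee_pos: [0.5603, 0.2339, 0.2209]
eef_rot: [-0.001, 0.037, 0.999, 0.002]
contact_force: [0.1, -0.0, -1.0]
width: 0.0852
gripper_force: 0.0
```

```bash
python3 - <<'E'
from h import *
import pickle
state();s=telemetry.observe();print(s['q'].round(3))
E
```

```text
t 38.12 pos [560.3 233.9 220.9] yaw 3.0671 w 85.2 gf 0.0 F [ 0.1 -0.  -1. ]
[ 0.393  0.33  -0.036  1.206  0.005  0.467]
```

I got the y sign wrong, but it did no harm. I'll use the clear top view to check the stone and the tape.

```bash
python3 - <<'E'
from h import *
import pickle
d=shot('top','t2.png');pickle.dump(d,open('t2.pkl','wb'));t0=pickle.load(open('top0.pkl','rb'))
h=cv2.cvtColor(d['image'],cv2.COLOR_BGR2HSV);m=np.zeros(h.shape[:2],np.uint8)
b=(305,170,362,262);m[b[1]:b[3],b[0]:b[2]]=cv2.inRange(h[b[1]:b[3],b[0]:b[2]],(8,70,70),(28,120,255));m=cv2.morphologyEx(m,cv2.MORPH_OPEN,np.ones((3,3)))
c=max(cv2.findContours(m,0,1)[0],key=cv2.contourArea)
print(cv2.boundingRect(c),cv2.minAreaRect((onplane(d,c.reshape(-1,2),.029,False)*1000).astype(np.float32)),'want 595.3,-62 long -4.5deg')
boards(d,fish=False,amin=300)
for n,dd in(('0',t0),('2',d)):
    labrect(dd,(462,243,498,292),2,172,255,.05,False,'tape'+n)
w=pickle.load(open('w4.pkl','rb'));lab=cv2.cvtColor(w['image'],cv2.COLOR_BGR2LAB)
for r in(175,200,225):print(r,[(c,int(lab[r,c,0]),int(lab[r,c,2])) for c in range(412,495,5)])
delta([.50,-.36,.24],3.05)
E
```

```text
(322, 183, 24, 63) ((599.4365234375, -60.568450927734375), (49.965049743652344, 167.58151245117188), 86.41394805908203) want 595.3,-62 long -4.5deg
px (272, 449, 63, 31) c -35.5 -1.4 LxW 154.2 71.7 yaw -1.5452
px (127, 217, 28, 44) c 520.8 443.4 LxW 114.3 70.6 yaw 0.0764
px (415, 191, 26, 75) c 574.0 -313.0 LxW 199.9 63.8 yaw 0.0308
px (316, 182, 35, 70) c 596.6 -61.7 LxW 184.2 78.8 yaw -0.0807
px (218, 164, 37, 76) c 630.0 199.2 LxW 204.9 94.3 yaw 0.0087
px (527, 31, 60, 59) c 1070.7 -658.6 LxW 231.3 73.8 yaw -0.9027
px (328, 9, 56, 38) c 1122.6 -114.1 LxW 155.3 76.1 yaw 1.0552
tape0 c 458.1 -440.4 LxW 63.3 33.0 yaw -0.2696 line -0.3092
tape2 c 458.2 -440.1 LxW 64.8 33.6 yaw -0.2695 line -0.308
175 [(412, 142, 163), (417, 142, 163), (422, 142, 163), (427, 146, 163), (432, 95, 154), (437, 75, 159), (442, 77, 159), (447, 77, 157), (452, 88, 159), (457, 109, 166), (462, 130, 172), (467, 120, 168), (472, 124, 169), (477, 119, 165), (482, 140, 163), (487, 142, 162), (492, 141, 161)]
200 [(412, 140, 162), (417, 146, 162), (422, 113, 157), (427, 78, 157), (432, 77, 156), (437, 78, 157), (442, 73, 158), (447, 85, 161), (452, 151, 176), (457, 189, 181), (462, 186, 181), (467, 183, 181), (472, 184, 181), (477, 184, 180), (482, 157, 175), (487, 146, 162), (492, 144, 162)]
225 [(412, 136, 163), (417, 136, 162), (422, 138, 162), (427, 80, 159), (432, 80, 157), (437, 98, 164), (442, 140, 174), (447, 115, 165), (452, 182, 181), (457, 183, 181), (462, 190, 182), (467, 187, 182), (472, 186, 182), (477, 138, 162), (482, 139, 162), (487, 141, 162), (492, 140, 163)]
t 38.17 pos [560.3 232.  220.8] yaw 3.0654 w 84.7 gf 0.0 F [-0.6 -0.3 -0.3]
move [  1.51 -59.49  -1.92] turn 0.015
```

Emit:
drive_tool([
  [-3,-5,-3,0],
  [-6,-10,-3,0],
  [-9,-16,-3,0],
  [-10,-22,-3,0],
  [-10,-29,-3,0],
  [-10,-29,-3,0],
  [-10,-29,-3,0],
])

```text
clock: 39.05
ee_pos: [0.637, -0.0679, 0.2496]
eef_rot: [-0.002, 0.041, 0.999, 0.002]
contact_force: [0.5, -0.1, -0.1]
width: 0.0849
gripper_force: 0.0
```

```bash
python3 - <<'E'
from h import *
import pickle
p,y=state()
d=shot('wrist','w13.png');pickle.dump(d,open('w13.pkl','wb'))
h=cv2.cvtColor(d['image'],cv2.COLOR_BGR2HSV)
m=cv2.inRange(h,(8,60,60),(30,122,255));m=cv2.morphologyEx(m,cv2.MORPH_OPEN,np.ones((3,3)))
for c in cv2.findContours(m,0,1)[0]:
    if cv2.contourArea(c)>3000:
        r=cv2.minAreaRect((onplane(d,c.reshape(-1,2),.029,True)*1000).astype(np.float32));print(cv2.boundingRect(c),r)
boards(d)
delta([.54,-.43,.24],3.0)
E
```

```text
t 39.05 pos [637.  -67.9 249.6] yaw 3.0598 w 84.9 gf 0.0 F [ 0.5 -0.1 -0.1]
(298, 341, 56, 76) ((874.937255859375, -82.07855224609375), (74.28975677490234, 129.95217895507812), 88.1131362915039)
(297, 77, 51, 157) ((596.0603637695312, -62.250144958496094), (50.21568298339844, 159.5363311767578), 86.00312805175781)
px (501, 86, 57, 170) c 628.6 187.3 LxW 206.4 76.5 yaw 0.0063
px (76, 72, 74, 173) c 573.2 -313.4 LxW 204.0 66.5 yaw 0.0366
px (283, 67, 77, 170) c 595.1 -63.0 LxW 185.0 79.4 yaw -0.0786
t 39.1 pos [637.2 -66.6 249.7] yaw 3.0615 w 85.2 gf 0.0 F [-0.4  1.4  0.4]
move [  6.78 -37.     0.97] turn 0.062
```

The stone is within 1 mm and 0.5°. Now the tape.

Emit:
drive_tool([
  [2,-6,0,0.062],
  [4,-12,0,0.062],
  [6,-18,0,0.062],
  [6.8,-24,0,0.062],
  [6.8,-30,0,0.062],
  [6.8,-37,0,0.062],
  [6.8,-37,0,0.062],
  [6.8,-37,0,0.062],
  [6.8,-37,0,0.062],
])

```text
clock: 40.22
ee_pos: [0.5413, -0.4278, 0.2489]
eef_rot: [-0.002, 0.069, 0.998, 0.002]
contact_force: [-0.3, 0.8, -0.1]
width: 0.0851
gripper_force: 0.0
```

```bash
python3 - <<'E'
from h import *
import pickle
p,y=state();print(telemetry.observe()['q'].round(2))
d=shot('wrist','w14.png');pickle.dump(d,open('w14.pkl','wb'))
K=np.array(d['intrinsics']);R=cv2.Rodrigues(np.array(d['rvec']))[0];t=np.array(d['tvec']).ravel()
def proj(X):
    v=R@np.array(X)+t;r=np.hypot(v[0],v[1]);f=np.arctan2(r,v[2])/r;return K[0,0]*v[0]*f+K[0,2],K[1,1]*v[1]*f+K[1,2]
u,v=[int(a) for a in proj((.458,-.44,.06))];print('tape px',u,v)
lab=cv2.cvtColor(d['image'],cv2.COLOR_BGR2LAB);hsv=cv2.cvtColor(d['image'],cv2.COLOR_BGR2HSV)
for dv in(-40,-25,-10,5,20,35,50):print(v+dv,[(c,*map(int,hsv[v+dv,c]),int(lab[v+dv,c,2])) for c in range(u-42,u+44,6)])
for lo in(168,172,176,179):
    labrect(d,(u-60,v-90,u+60,v+90),2,lo,255,.065,name=str(lo))
E
```

```text
t 40.23 pos [ 541.3 -427.8  248.9] yaw 3.0031 w 85.1 gf 0.0 F [-0.3  0.8 -0.1]
[-0.67  0.49  0.26  1.35  0.   -0.53]
tape px 293 116
76 [(251, 15, 147, 151, 159), (257, 16, 150, 165, 163), (263, 16, 148, 165, 162), (269, 15, 152, 153, 161), (275, 15, 147, 156, 160), (281, 15, 148, 157, 161), (287, 16, 150, 158, 162), (293, 15, 146, 157, 160), (299, 15, 144, 168, 161), (305, 15, 145, 164, 160), (311, 15, 145, 164, 160), (317, 16, 144, 165, 161), (323, 16, 146, 164, 162), (329, 15, 145, 164, 160), (335, 15, 147, 160, 161)]
91 [(251, 15, 149, 154, 160), (257, 15, 151, 164, 162), (263, 16, 146, 155, 160), (269, 15, 149, 156, 160), (275, 16, 151, 155, 161), (281, 19, 179, 170, 174), (287, 25, 160, 199, 182), (293, 25, 162, 200, 183), (299, 24, 161, 200, 182), (305, 24, 163, 199, 182), (311, 21, 178, 192, 181), (317, 16, 148, 164, 162), (323, 16, 149, 166, 163), (329, 16, 151, 162, 163), (335, 16, 149, 163, 163)]
106 [(251, 15, 149, 169, 163), (257, 15, 146, 171, 162), (263, 16, 146, 157, 160), (269, 16, 148, 153, 160), (275, 16, 149, 151, 160), (281, 25, 156, 199, 181), (287, 27, 150, 202
[... 1318 characters left out ...]
, (323, 16, 146, 175, 163), (329, 15, 144, 173, 162), (335, 15, 143, 171, 161)]
166 [(251, 16, 143, 171, 162), (257, 16, 147, 172, 163), (263, 16, 143, 177, 163), (269, 16, 145, 174, 163), (275, 15, 144, 177, 163), (281, 15, 143, 121, 154), (287, 18, 53, 126, 138), (293, 17, 48, 111, 136), (299, 16, 62, 98, 137), (305, 18, 58, 133, 140), (311, 16, 143, 116, 153), (317, 15, 145, 172, 162), (323, 15, 143, 169, 161), (329, 15, 147, 165, 161), (335, 15, 145, 164, 161)]
168 c 458.2 -439.3 LxW 57.5 31.2 yaw -0.2469 line -0.2647
172 c 457.8 -439.4 LxW 56.2 30.2 yaw -0.2497 line -0.2677
176 c 456.9 -439.9 LxW 55.0 29.0 yaw -0.269 line -0.2772
179 c 456.2 -439.7 LxW 52.5 27.5 yaw -0.2782 line -0.2924
```

```bash
python3 - <<'E'
from h import *
import pickle
d=pickle.load(open('w14.pkl','rb'))
h=cv2.cvtColor(d['image'],cv2.COLOR_BGR2HSV)
m=np.zeros(h.shape[:2],np.uint8);m[50:200,235:350]=cv2.inRange(h[50:200,235:350],(18,146,60),(34,255,255))
m=cv2.morphologyEx(m,cv2.MORPH_OPEN,np.ones((3,3)))
c=max(cv2.findContours(m,0,1)[0],key=cv2.contourArea);print(cv2.boundingRect(c))
for z in(.03,.05,.065):
    P=(onplane(d,c.reshape(-1,2),z,True)*1000).astype(np.float32);print(z,cv2.minAreaRect(P))
print(rays(d,[[0,0]])[0])
for r in range(74,100,3):print(r,''.join('#' if x else '.' for x in m[r,265:325]))
for r in range(140,180,3):print(r,''.join('#' if x else '.' for x in m[r,265:325]),h[r,296])
# hook: low saturation
k=np.zeros_like(m);k[150:200,265:325]=cv2.inRange(h[150:200,265:325],(0,0,70),(180,90,255))
c=max(cv2.findContours(k,0,1)[0],key=cv2.contourArea);P=(onplane(d,c.reshape(-1,2),.004,True)*1000).astype(np.float32);print('hook',cv2.boundingRect(c),cv2.minAreaRect(P),P.min(0),P.max(0))
E
```

```text
(275, 85, 44, 72)
0.03 ((461.592041015625, -440.3846130371094), (39.425376892089844, 70.27007293701172), 76.38377380371094)
0.05 ((461.59515380859375, -439.1103820800781), (37.28134536743164, 66.44865417480469), 76.38394165039062)
0.065 ((461.59747314453125, -438.1546936035156), (35.673316955566406, 63.58255386352539), 76.38380432128906)
[ 0.46164903 -0.41695339  0.39776736]
74 ............................................................
77 ............................................................
80 ............................................................
83 ............................................................
86 ...................######################...................
89 ................#################################...........
92 ...............####################################.........
95 ...............######################################.......
98 ..............########################################......
140 ..........########################################.......... [ 22 163 199]
143 ...........######################################........... [ 
[... 433 characters left out ...]
...................................... [ 16  52 146]
164 ............................................................ [ 17  47 124]
167 ............................................................ [ 19  51 136]
170 ............................................................ [ 16 147 118]
173 ............................................................ [ 16 138 120]
176 ............................................................ [ 15 142 117]
179 ............................................................ [ 15 138 116]
hook (284, 156, 23, 14) ((505.88275146484375, -449.3362731933594), (22.592010498046875, 13.326759338378906), 75.11543273925781) [ 497.3605 -461.5027] [ 514.0201  -437.03198]
```

```bash
python3 - <<'E'
from h import *
delta([.4621,-.4403,.022],np.pi-.245)
E
```

```text
t 40.27 pos [ 541.3 -427.9  249. ] yaw 3.0031 w 84.9 gf 0.0 F [ 0.1 -0.6  0.5]
move [ 7.67 -2.32 22.7 ] turn 0.107
```

Emit:
drive_tool([
  [4,-1.2,0,0.107],
  [7.67,-2.32,2,0.107],
  [7.67,-2.32,6,0.107],
  [7.67,-2.32,10,0.107],
  [7.67,-2.32,12,0.107],
  [7.67,-2.32,12,0.107],
], claw=7)

```text
clock: 41.02
ee_pos: [0.4604, -0.4394, 0.1275]
eef_rot: [-0.003, 0.123, 0.992, 0.003]
contact_force: [0.3, 0.1, -0.5]
width: 0.0701
gripper_force: 0.0
```

```bash
python3 - <<'E'
from h import *
delta([.4621,-.4403,.022],np.pi-.245)
E
```

```text
t 41.02 pos [ 460.4 -439.4  127.5] yaw 2.8953 w 70.1 gf 0.0 F [ 0.3  0.1 -0.5]
move [-0.19 -0.04 10.55] turn -0.001
```

Emit:
drive_tool([
  [-0.19,-0.04,3,0],
  [-0.19,-0.04,6,0],
  [-0.19,-0.04,8.5,0],
  [-0.19,-0.04,10,0],
  [-0.19,-0.04,10.5,0],
  [-0.19,-0.04,10.5,0],
])

```text
clock: 41.78
ee_pos: [0.4628, -0.4424, 0.0247]
eef_rot: [-0.001, 0.124, 0.992, 0.001]
contact_force: [-0.4, 0.2, 0.8]
width: 0.0701
gripper_force: 0.0
```

Emit:
drive_tool([
  [0,0,0,0],
  [0,0,0,0],
  [0,0,0,0],
  [0,0,0,0],
  [0,0,0,0],
  [0,0,0,0],
], claw=0, newtons=50)

```text
clock: 42.52
ee_pos: [0.4629, -0.4423, 0.0247]
eef_rot: [-0.001, 0.124, 0.992, 0.001]
contact_force: [-0.4, 1.3, 6.8]
width: 0.0342
gripper_force: 50.1
```

```bash
python3 - <<'E'
from h import *
state();print(telemetry.observe()['torque'])
E
```

```text
t 42.52 pos [ 462.9 -442.3   24.7] yaw 2.8937 w 34.2 gf 50.1 F [-0.4  1.3  6.8]
[ 0.45363794 -0.0685532  -0.00058777]
```

Emit:
drive_tool([
  [0,0,-1,0],
  [0,0,-4,0],
  [0,0,-9,0],
  [0,0,-14,0],
  [0,0,-20,0],
  [0,0,-25,0],
  [0,0,-25,0],
])

```text
clock: 43.4
ee_pos: [0.4646, -0.4449, 0.2793]
eef_rot: [0.001, 0.124, 0.992, -0.001]
contact_force: [0.7, 0.2, -2.4]
width: 0.0334
gripper_force: 49.6
```

```bash
python3 - <<'E'
from h import *
delta([.515,.4446,.27],np.pi+.092);s=telemetry.observe();print(s['eef_rot'].round(4),s['q'].round(2))
E
```

```text
t 43.4 pos [ 464.6 -444.9  279.3] yaw 2.8934 w 33.4 gf 49.6 F [ 0.7  0.2 -2.4]
move [16.96 87.46  0.93] turn -0.34
[ 0.0014  0.1238  0.9923 -0.0012] [-0.76  0.38  0.17  1.35 -0.   -0.52]
```

Emit:
drive_tool([
  [0.6,3,0,-0.03],
  [1.4,8,0,-0.1],
  [2.6,13.5,0,-0.2],
  [3.8,19,0,-0.3],
  [4.8,24.5,0,-0.34],
  [5.8,30,0,-0.34],
  [6.9,35.5,0,-0.34],
  [7.8,40,0,-0.34],
  [7.8,40,0,-0.34],
])

```text
clock: 44.52
ee_pos: [0.4847, -0.0336, 0.274]
eef_rot: [-0.003, -0.048, 0.999, 0.002]
contact_force: [0.5, -0.4, -1.9]
width: 0.0335
gripper_force: 49.9
```

```bash
python3 - <<'E'
from h import *
delta([.515,.4446,.27],np.pi+.092);s=telemetry.observe();print(s['eef_rot'].round(4),s['q'].round(2))
E
```

```text
t 44.52 pos [484.7 -33.6 274. ] yaw -3.045 w 33.5 gf 49.9 F [ 0.5 -0.4 -1.9]
move [-7.63 47.3   0.4 ] turn -6.279
[-0.0027 -0.0483  0.9988  0.0021] [-0.07  0.09 -0.22  1.27  0.   -0.17]
```

Emit:
drive_tool([
  [-0.5,3,0,0],
  [-1.3,8,0,0],
  [-2.2,13.5,0,0],
  [-3.1,19,0,0],
  [-4,25,0,0],
  [-5,31,0,0],
  [-6,37,0,0],
  [-6.9,43,0,0],
  [-7.6,47.3,0,0],
  [-7.6,47.3,0,0],
])

```text
clock: 45.78
ee_pos: [0.5178, 0.4435, 0.2739]
eef_rot: [-0.003, -0.047, 0.999, 0.001]
contact_force: [-0.6, -0.9, -1.5]
width: 0.0331
gripper_force: 50.1
```

Emit:
drive_tool([
  [0,0,4,0],
  [0,0,9,0],
  [0,0,14,0],
  [0,0,18,0],
  [0,0,20,0],
  [0,0,20,0],
])

```text
clock: 46.52
ee_pos: [0.5162, 0.4392, 0.074]
eef_rot: [-0.004, -0.045, 0.999, -0.0]
contact_force: [0.3, -0.3, -0.8]
width: 0.0335
gripper_force: 50.1
```

```bash
python3 - <<'E'
from h import *
import pickle
delta([.515,.4446,.0287],np.pi+.092)
d=shot('wrist','w15.png');pickle.dump(d,open('w15.pkl','wb'))
boards(d,amin=800)
# grip-frame positions of hook/case seen in hand
h=cv2.cvtColor(d['image'],cv2.COLOR_BGR2HSV)
m=cv2.inRange(h,(18,150,60),(34,255,255));m=cv2.morphologyEx(m,cv2.MORPH_OPEN,np.ones((3,3)))
for c in cv2.findContours(m,0,1)[0]:
    if cv2.contourArea(c)>300: print('yellow',cv2.boundingRect(c))
E
```

```text
t 46.52 pos [516.2 439.2  74. ] yaw -3.0514 w 33.5 gf 50.1 F [ 0.3 -0.3 -0.8]
move [0.07 0.55 4.53] turn -6.285
px (89, 432, 65, 48) c 800.2 244.3 LxW 155.1 56.3 yaw -0.546
px (0, 228, 90, 195) c 630.1 189.7 LxW 210.4 77.5 yaw 0.0057
px (271, 163, 129, 185) c 525.5 449.4 LxW 137.3 77.2 yaw 0.2347
yellow (273, 219, 95, 166)
```

Emit:
drive_tool([
  [0.07,0.55,1.5,0],
  [0.07,0.55,3,0],
  [0.07,0.55,3.7,0],
  [0.07,0.55,3.7,0],
  [0.07,0.55,3.7,0],
])

```text
clock: 47.2
ee_pos: [0.5161, 0.4483, 0.0401]
eef_rot: [-0.001, -0.046, 0.999, 0.002]
contact_force: [1.1, 0.4, -1.5]
width: 0.0337
gripper_force: 50.1
```

```bash
python3 - <<'E'
from h import *
delta([.515,.4446,.0287],np.pi+.092)
print(telemetry.observe()['eef_rot'].round(4))
E
```

```text
t 47.2 pos [516.1 448.3  40.1] yaw -3.0495 w 33.7 gf 50.1 F [ 1.1  0.4 -1.5]
move [ 0.14 -0.36  1.14] turn -6.283
[-0.0014 -0.046   0.9989  0.0019]
```

Emit:
drive_tool([
  [0.14,-0.3,0.2,0],
  [0.14,-0.3,0.3,0],
  [0.14,-0.3,0.3,0],
  [0.14,-0.3,0.3,0],
  [0.14,-0.3,0.3,0],
])

```text
clock: 47.82
ee_pos: [0.5148, 0.445, 0.0368]
eef_rot: [-0.002, -0.046, 0.999, 0.002]
contact_force: [0.5, -0.6, -1.8]
width: 0.0334
gripper_force: 50.1
```

```bash
python3 - <<'E'
from h import *
delta([.515,.4446,.0287],np.pi+.092)
print(telemetry.observe()['eef_rot'].round(4))
E
```

```text
t 47.83 pos [514.8 445.   36.8] yaw -3.0496 w 33.4 gf 50.1 F [ 0.5 -0.6 -1.8]
move [-0.01 -0.04  0.81] turn -6.283
[-0.0015 -0.046   0.9989  0.0018]
```

Emit:
drive_tool([
  [0,0,0.2,0],
  [0,0,0.4,0],
  [0,0,0.6,0],
  [0,0,0.6,0],
])

```text
clock: 48.32
ee_pos: [0.5146, 0.4448, 0.0304]
eef_rot: [-0.002, -0.046, 0.999, 0.002]
contact_force: [0.3, 0.3, -1.1]
width: 0.0335
gripper_force: 50.1
```

Emit:
drive_tool([
  [0,0,0.1,0],
  [0,0,0.2,0],
  [0,0,0.2,0],
])

```text
clock: 48.7
ee_pos: [0.5148, 0.445, 0.0289]
eef_rot: [-0.002, -0.046, 0.999, 0.002]
contact_force: [-0.6, 0.1, -1.3]
width: 0.0336
gripper_force: 50.1
```

Emit:
drive_tool([
  [0,0,0.1,0],
  [0,0,0.1,0],
  [0,0,0.1,0],
])

```text
clock: 49.08
ee_pos: [0.5149, 0.4455, 0.0284]
eef_rot: [-0.001, -0.046, 0.999, 0.002]
contact_force: [-2.3, -0.1, 5.8]
width: 0.0329
gripper_force: 49.3
```

Seated, with contact at 5.8 N. Release, withdraw, and check.

Emit:
drive_tool([
  [0,0,0,0],
  [0,0,0,0],
  [0,0,0,0],
  [0,0,0,0],
], claw=6)

```text
clock: 49.58
ee_pos: [0.5147, 0.4449, 0.0276]
eef_rot: [-0.002, -0.046, 0.999, 0.002]
contact_force: [0.0, 0.9, -0.4]
width: 0.0603
gripper_force: 0.0
```

Emit:
drive_tool([
  [0,0,-2,0],
  [0,0,-6,0],
  [0,0,-11,0],
  [0,0,-16,0],
  [-3,0,-20,0],
  [-7,0,-21,0],
  [-7,0,-21,0],
  [-7,0,-21,0],
], claw=8.5)

```text
clock: 50.58
ee_pos: [0.5844, 0.4504, 0.2365]
eef_rot: [-0.002, -0.046, 0.999, 0.001]
contact_force: [-1.0, 0.6, 0.6]
width: 0.085
gripper_force: 0.0
```

```bash
python3 - <<'E'
from h import *
import pickle
state()
d=shot('wrist','w16.png');pickle.dump(d,open('w16.pkl','wb'))
boards(d)
h=cv2.cvtColor(d['image'],cv2.COLOR_BGR2HSV);m=cv2.inRange(h,(18,146,60),(34,255,255));m=cv2.morphologyEx(m,cv2.MORPH_OPEN,np.ones((3,3)))
for c in cv2.findContours(m,0,1)[0]:
    if cv2.contourArea(c)>500:
        b=cv2.boundingRect(c)
        for z in(.04,.054):
            P=(onplane(d,c.reshape(-1,2),z,True)*1000).astype(np.float32);print(b,z,cv2.minAreaRect(P))
print('want case centre',np.array([519.8,444.0])-6.5*np.array([np.cos(.092),np.sin(.092)]),'cam',rays(d,[[0,0]])[0])
t=shot('top','t3.png');pickle.dump(t,open('t3.pkl','wb'))
a=pickle.load(open('top0.pkl','rb'))['image'];D=cv2.absdiff(a,t['image']).max(2)
for n,b in dict(wrench=(360,290,445,325),can=(160,270,200,308)).items():print(n,D[b[1]:b[3],b[0]:b[2]].mean().round(2),(D[b[1]:b[3],b[0]:b[2]]>40).sum())
E
```

```text
t 50.58 pos [584.4 450.4 236.5] yaw -3.0498 w 85.0 gf 0.0 F [-1.   0.6  0.6]
px (73, 130, 61, 167) c 628.8 189.1 LxW 206.1 76.5 yaw 0.0052
px (286, 77, 69, 111) c 519.4 444.5 LxW 114.3 69.5 yaw 0.0927
(302, 91, 39, 73) 0.04 ((513.2717895507812, 444.78961181640625), (67.23249053955078, 35.11347198486328), 5.325681686401367)
(302, 91, 39, 73) 0.054 ((512.9205322265625, 444.7059631347656), (64.50774383544922, 33.6904296875), 5.3256049156188965)
want case centre [513.3274886  443.40284322] cam [0.50460482 0.44272416 0.3854486 ]
wrench 5.9 0
can 46.23 891
```

The tape is within 1 mm and 0.1°. The arm is covering the can in the top view, so I'll move clear and verify everything.

Emit:
drive_tool([
  [2,-4,-3,0],
  [5,-10,-5,0],
  [7,-16,-5,0],
  [8,-22,-5,0],
  [8,-28,-5,0],
  [8,-34,-5,0],
  [8,-40,-5,0],
  [8,-45,-5,0],
  [8,-45,-5,0],
  [8,-45,-5,0],
])

```text
clock: 51.92
ee_pos: [0.5462, -0.0043, 0.286]
eef_rot: [-0.002, -0.046, 0.999, 0.002]
contact_force: [0.5, -0.1, 0.2]
width: 0.0849
gripper_force: 0.0
```

```bash
python3 - <<'E'
from h import *
import pickle
state()
t=shot('top','t4.png');a=pickle.load(open('top0.pkl','rb'))['image'];D=cv2.absdiff(a,t['image']).max(2)
for n,b in dict(wrench=(360,290,445,325),can=(160,270,200,308),smallpl=(145,145,172,205),tape=(120,210,160,268)).items():print(n,D[b[1]:b[3],b[0]:b[2]].mean().round(2),(D[b[1]:b[3],b[0]:b[2]]>40).sum())
d=shot('wrist','w17.png')
boards(d)
E
```

```text
t 51.92 pos [546.2  -4.3 286. ] yaw -3.0496 w 84.9 gf 0.0 F [ 0.5 -0.1  0.2]
wrench 4.65 0
can 0.91 0
smallpl 0.87 0
tape 32.11 575
px (230, 141, 83, 152) c 594.6 -62.9 LxW 185.2 79.6 yaw -0.0781
px (68, 114, 49, 149) c 573.1 -313.2 LxW 204.2 66.6 yaw 0.0342
px (538, 0, 102, 46) c 257.1 366.8 LxW 216.9 72.7 yaw -1.1949
```

The can, the wrench and the small pliers haven't moved, and the robot is clear. Handing in.

```bash
python3 -c "
from plant import sign_off
print(sign_off())"
```

```text
the job is handed in; nothing more can be done
None
```

All four tools are on their own silhouettes: the last camera checks put them within about 2 mm and half a degree, with the tape measure upright. The wrench and oil can weren't moved, the gripper is clear, and I handed in at about 52 s; no verdict came back.

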